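# Nest the tin beakers loosely in the storage case and shut it

## Task

Pack the toy tin beakers and the silica-gel canister into the grey storage case and shut it. Stand one beaker mouth up in the round recess of the plywood block in the case and nest all the others in it, one inside the next, each set down gently and left sitting loosely under its own weight: never drop one in or push it down, or the tapers wedge and jam. Stand the canister upright on the case floor beside the block, close the lid fully, and leave the parcel, the toy tin and the toy locomotive where they are.

Things in the scene. Friction and masses are not known exactly. Their poses are not given: they have to be found in the camera images.
- beaker1_mid (a point): Tapered tinplate beaker, one of up to five alike (some may be absent), 72 mm tall, mouth up: foot 43 mm across, 59 mm at 62 mm up, then an upright rolled lip 63 mm across, 10 mm tall; wall 2.6 mm, 60 g. Let down loosely into another, it rests by its taper 25 mm higher than that one. Point: on its axis, half-way up (36 mm above the underside); z out of the mouth.
- beaker2_mid (a point): Another tin beaker, just like beaker1; this point is on its axis, 36 mm above its underside.
- beaker3_mid (a point): Another tin beaker, just like beaker1; this point is on its axis, 36 mm above its underside.
- beaker4_mid (a point): Another tin beaker, just like beaker1; this point is on its axis, 36 mm above its underside.
- beaker5_mid (a point): Another tin beaker, just like beaker1; this point is on its axis, 36 mm above its underside.
- canister_mid (a point): Silica-gel canister: a closed aluminium cylinder 48 mm across and 70 mm tall with a white perforated cap, about 160 g, standing upright on the table at the start. This point is at its centre, 35 mm above its underside; z points to the cap.
- case: Grey storage case, fixed to the table: an open base 170 mm (x) by 252 mm (y), 85 mm tall, walls and floor 5 mm thick, with a deep lid hinged along the top of its +x wall (the left one as the robot sees it). Its +y half holds the plywood block; the bare floor of the other half is 160 by 122 mm. Origin: centre of the underside; x to the hinge side, y along the hinge. Shut, it is 179 mm high inside.
- lid (a joint): Hinge angle of the lid, rad: 0 shut, 2.0 tipped right back; it starts standing open. The hinge is stiff: the lid stays at any angle, and 1 to 5 N at its free edge moves it. The lid is 170 by 252 mm and 104 mm deep, open to the base; shut, its top is 189 mm above the table. Hinge line: along the case's y, 85 mm to +x of the case's origin, 85 mm up.
- lid_handle (a point): Middle of the lid's handle: a round bar 11 mm thick, 110 mm long along the case's y, 35 mm off the outside of the lid's front panel. With the lid shut it lies 205 mm to the case's -x of the hinge line and 78 mm above it, and it turns with the lid: when open, the front panel faces up and the bar is on top. Axes turn with the lid, those of the case when shut.
- parcel: A wrapped parcel, 110 x 150 x 70 mm; leave alone. Origin: centre of its underside.
- toy_tin: A round lidded toy tin, 85 mm across, 122 mm tall; leave alone. Origin: centre of its underside.
- locomotive: A toy tin locomotive, about 150 mm long (y), 60 wide and 90 tall; leave alone. Origin: centre of its underside.
- recess (a point): Centre of the round recess in the case, on the case floor, 5 mm above the table: a straight hole 57 mm across right through a plywood block 40 mm thick that fills one half of the case (the +y half, nearer the robot). A beaker stands in it on the case floor, 32 mm of it above the block. Axes as the case's.
There are look-alikes about, which are no part of the job. What is shaped like the part that bears beaker5_mid but orange or yellow is not meant.

How it is judged:
By the outcome, as a careful person would: the job done as asked, in the order asked, and still so for the second after the job is handed in, with the robot touching nothing.
Of beaker1, beaker2, beaker3, beaker4, beaker5 only 3 to 5 are there at a start; the rules pass over those that are not, and their reading is None.
At some moment in a run one of beaker1, beaker2, beaker3, beaker4, beaker5 may be knocked a few centimetres aside while the robot is not near it.
It also fails if it takes over 210 s, if anything falls off the work surface, if the arm or the gripper's body presses on something with over 40 N, if the wrist force passes 120 N, or if a joint passes its speed limit or range.

## Robot

A 6-joint arm with a two-finger parallel gripper is mounted at the origin on the work surface. World frame = base frame: x ahead of the robot, y to its left, z up, the work surface at z = 0. Lengths are in m, angles in rad, forces in N, time in s.
With the tool pointing down it reaches from about 0.325 to 0.9 m from the base axis. Payload 6.1 kg.
Tool frame: the origin (TCP) lies between the finger pads; the fingertips stand 14 mm ahead of it and the grasp point (between the pads) lies 5 mm behind it; z points along the fingers, y is the line along which they close (so a half turn about z gives the same grasp; the last joint's range is limited). The gripper opens to 87 mm and grips with 3 to 60 N. Pads are 19 mm wide; open, the fingers measure 117 mm over their backs; the gripper's body (75 mm by 190 mm) begins 51 mm behind the grasp point.
Start: joints at [-1.231, 0.22, 1.526, -0, 1.395, -0.126], TCP at [0.281, -0.558, 0.237] pointing down, gripper open.
Joint ranges: [-2.98, 2.98], [-0.91, 2.08], [0.09, 2.57], [-1.24, 4.39], [0.2, 2.65], [-2.68, 2.68]. Speed limits (rad/s): [2.57, 2.57, 3.01, 3.14, 3.14, 3.14].

## Interface

Orientations are given as a unit quaternion [x, y, z, w].
In Python, from rig import readout, eyes, arm gives the robot as it stands.
- The arm moves only by the tool jog_arm, never from a script. Its argument "steps" is a list of rows, each a list of 7 numbers: the turn, a rotation vector about the world's x, y, z in degrees, then the shift along the world's x, y, z in cm, then the finger opening in cm, from 0 to 8.7. A call has 1 to 20 rows; each row is the pose to reach, as a shift and turn from the pose commanded when the call began; what a row does not reach only later rows make up. A row lasts 1/12 s, in which the tool goes at most 41.7 mm and 7.16 degrees, less where a joint would pass 70% of its speed; a pose out of reach is approached as far as the arm can. A call with a gripper value outside its range is refused whole. The fingers move at their own pace and stop on an object; "squeeze" is the grip in N (left out, the last holds). Time passes only in rows, so rows that repeat a pose let the fingers close. It gives the time, the measured TCP pose, the force, the opening and the grip force at its end, in the units of the state.
- readout.observe(): the state, without advancing time (a new reading comes with each control period).
- eyes.get_image(name): name is "scene" or "side" or "wrist"; returns (picture, depth): 384x512x3 uint8, blue, green, red; 384x512 float32, m along the optical axis (not along the pixel's ray), 0 where there is no reading.
- eyes.camera_params(name): a dict with "fx", "fy", "cx", "cy" (pixels), "world_to_cam" (4x4, takes a point from world to camera coordinates); the wrist camera has in their place "tool_from_camera" (4x4, takes a point from camera to tool coordinates, whose origin is the TCP and whose axes are the flange's). Camera axes: x right, y up, looking along -z (the intrinsics and any distortion apply to the point x, -y, -z); pixel columns grow to the right and rows downward; lengths in m; the calibration is good to about 2 mm. A picture is of the moment at which its call begins: read the wrist's pose just before it. camera_params takes no time and is no camera call.
- arm.hand_in(): hands the job in; it is judged then, once.
The state is a dict: "time": time; "joint_positions": joint angles; "qd": joint speeds; "joint_torque": joint torques, N m; "tool_pos": TCP position; "eef_rot": TCP orientation; "ft_force": force on the tool from outside, world axes, zero at the start; "ft_torque": the same for the moment, N m; "gripper_width": opening from 0.0 (shut) to 1.0 (fully open); "grip_force": force on a finger pad.
Only numpy, scipy, OpenCV 4.12 (cv2) and the standard library are available. Lean on these libraries where they do the work, as an engineer would, in place of code of your own. Each camera call takes 0.05 s, during which the arm holds its last target. There are 200 camera calls.

## Working session

There is one attempt and no reset: what is moved stays moved. The work goes in short steps, Python scripts to look and compute and a tool call to move; the robot and the scene stay as the last step left them, time stands still between calls to the robot, and variables do not carry over. Pictures are saved under pics/ and viewed, at most 14 in all, crops included, and the job is handed in when it is done.

Besides the shell and the picture viewer there is one more tool, called after "Emit:" as name(argument=value, ...), one argument or row to a line, values as JSON. jog_arm: Moves the arm, as the interface text tells. Its arguments: {"type":"object","properties":{"steps":{"type":"array"},"squeeze":{"type":"number"}},"required":["steps"]}

```bash
ls; mkdir -p pics
cat > h.py <<'E'
import numpy as np, cv2
from rig import readout, eyes, arm
def grab(n):
    s=readout.observe(); im,d=eyes.get_image(n); return s,im,d
def cam(n,s=None):
    p=eyes.camera_params(n)
    K=np.array([[p['fx'],0,p['cx']],[0,p['fy'],p['cy']],[0,0,1]])
    if 'world_to_cam' in p: T=np.linalg.inv(np.array(p['world_to_cam']))
    else:
        from scipy.spatial.transform import Rotation as R
        W=np.eye(4); W[:3,:3]=R.from_quat(s['eef_rot']).as_matrix(); W[:3,3]=s['tool_pos']
        T=W@np.array(p['tool_from_camera'])
    return K,T,p
def cloud(n,s,d):
    K,T,p=cam(n,s); v,u=np.mgrid[:d.shape[0],:d.shape[1]]
    P=np.stack([(u-K[0,2])/K[0,0]*d,-(v-K[1,2])/K[1,1]*d,-d],-1)
    return P@T[:3,:3].T+T[:3,3]
def onplane(n,s,u,v,z):
    K,T,p=cam(n,s); r=T[:3,:3]@np.array([(u-K[0,2])/K[0,0],-(v-K[1,2])/K[1,1],-1]); o=T[:3,3]
    return o+r*(z-o[2])/r[2]
def st(): 
    s=readout.observe(); print(round(s['time'],2),np.round(s['tool_pos'],4),np.round(s['eef_rot'],3),np.round(s['ft_force'],1),round(s['gripper_width'],3),round(s['grip_force'],1),np.round(s['joint_positions'],2))
E
python3 - <<'E'
from h import *
st()
for n in ['scene','side','wrist']:
    s,im,d=grab(n); cv2.imwrite(f'pics/{n}0.png',im); np.save(f'{n}0.npy',d)
    p=cam(n,s)[2]; print(n,{k:(np.round(v,3).tolist() if not isinstance(v,str) else v) for k,v in p.items()}, (d>0).mean(), np.round(cam(n,s)[1][:3,3],3))
E
```

```text
pics
0.0 [ 0.2805 -0.5578  0.2354] [ 0.973  0.231 -0.    -0.001] [-0.   0.8 -0.1] 1.001 0.0 [-1.23  0.22  1.53 -0.    1.39 -0.13]
scene {'fx': 459.719, 'fy': 459.719, 'cx': 259.182, 'cy': 196.848, 'world_to_cam': [[-0.066, 0.998, 0.013, 0.134], [-0.861, -0.063, 0.505, 0.394], [0.504, 0.022, 0.863, -1.393], [0.0, 0.0, 0.0, 1.0]]} 0.9960072835286459 [ 1.05  -0.078  1.002]
side {'fx': 357.31, 'fy': 357.31, 'cx': 250.23, 'cy': 193.229, 'world_to_cam': [[0.005, 1.0, -0.015, 0.088], [-0.789, 0.013, 0.614, 0.351], [0.614, 0.008, 0.789, -1.313], [0.0, 0.0, 0.0, 1.0]]} 0.9959716796875 [ 1.083 -0.082  0.822]
wrist {'fx': 284.846, 'fy': 284.846, 'cx': 253.821, 'cy': 189.936, 'tool_from_camera': [[0.002, 0.968, 0.251, 0.067], [1.0, -0.002, -0.001, 0.0], [-0.0, 0.251, -0.968, -0.148], [0.0, 0.0, 0.0, 1.0]]} 0.9743550618489584 [ 0.341 -0.528  0.384]
```

View pics/scene0.png

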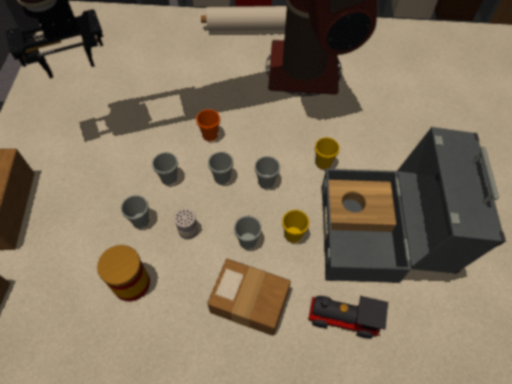

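View pics/side0.png

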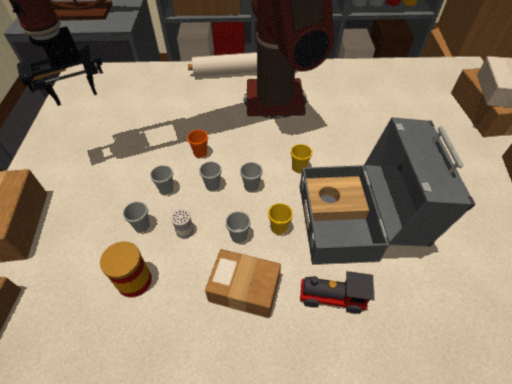

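Scene view, image right = +y and down = +x. The grey beakers are at (165,167), (220,167), (267,172), (136,211) and (248,232), and the canister with the perforated cap is at (186,223). The look-alikes are orange (208,124) and yellow (327,153), (295,226). The recess is at (354,203) and the lid handle at (487,175).

```bash
cat >> h.py <<'E'
def circ(P):
    # least squares circle in xy
    x,y=P[:,0],P[:,1]; A=np.c_[2*x,2*y,np.ones_like(x)]
    c=np.linalg.lstsq(A,x*x+y*y,rcond=None)[0]; return c[0],c[1],np.sqrt(c[2]+c[0]**2+c[1]**2)
def lips(n,s,im,d,seeds,h=0.072,r=18):
    C=cloud(n,s,d); out=[]
    for u,v in seeds:
        v0,u0=max(v-r-8,0),max(u-r,0)
        B=C[v0:v+r,u0:u+r].reshape(-1,3); q=B[(abs(B[:,2]-h)<0.006)]
        c,(w,l),a=cv2.minAreaRect((q[:,:2]*1000).astype(np.float32)); e,rad=cv2.minEnclosingCircle((q[:,:2]*1000).astype(np.float32))
        out.append((np.round(np.array(c)/1000,4),np.round(np.array(e)/1000,4),round(rad,1),len(q),round(float(B[:,2].max()),4)))
    return out
E
python3 - <<'E'
from h import *
seeds=dict(a=(165,167),b=(220,167),c=(267,172),d=(136,211),e=(248,232),can=(186,220),orange=(208,124),y1=(327,153),y2=(295,226))
s,im,d=grab('scene')
for k,o in zip(seeds,lips('scene',s,im,d,seeds.values())): print(k,*o)
C=cloud('scene',s,d)
for k,(u,v) in dict(recessfloor=(354,203),block=(385,190),block2=(340,222),hole=(345,190),floor=(365,255),wallfar=(340,275),handle=(487,175),h1=(481,150),h2=(493,203),lidtop=(455,150),tin=(120,258),par=(270,290),loco=(345,312)).items(): print(k,np.round(C[v,u],3))
# case rim: points at z~0.085
v,u=np.where((abs(C[...,2]-0.085)<0.006)); P=C[v,u]; m=(u>318)&(u<412)&(v>160)&(v<285); P=P[m]
print(cv2.minAreaRect((P[:,:2]*1000).astype(np.float32)))
# block top
B=C[170:240,325:400].reshape(-1,3); B=B[abs(B[:,2]-0.045)<0.004]; print('block',cv2.minAreaRect((B[:,:2]*1000).astype(np.float32)))
# parcel, tin extents
for n,(a,b,c,e) in dict(parcel=(205,295,255,335),tin=(95,155,240,302),loco=(300,392,288,340)).items():
    B=C[c:e,a:b].reshape(-1,3);B=B[B[:,2]>.03]; print(n,B.min(0).round(3),B.max(0).round(3))
big=cv2.resize(im[110:265,110:405],None,fx=2.7,fy=2.7,interpolation=cv2.INTER_CUBIC); cv2.imwrite('pics/crop1.png',big)
E
```

```text
a [ 0.4251 -0.3397] [ 0.425  -0.3394] 32.7 152 1.0024
b [ 0.4124 -0.2032] [ 0.4127 -0.2048] 33.5 153 1.0024
c [ 0.4186 -0.0882] [ 0.4178 -0.0881] 32.1 144 1.0024
d [ 0.5517 -0.3883] [ 0.5523 -0.3886] 32.6 160 1.0024
e [ 0.5876 -0.1232] [ 0.5874 -0.1236] 32.5 173 1.0024
can [ 0.5706 -0.268 ] [ 0.5708 -0.2687] 25.1 317 1.0024
orange [ 0.2785 -0.2504] [ 0.2791 -0.2518] 33.9 137 1.0024
y1 [0.3473 0.0594] [0.3486 0.0589] 33.3 144 1.0024
y2 [ 0.5643 -0.0148] [ 0.5633 -0.0144] 32.9 167 1.0024
recessfloor [0.468 0.134 0.004]
block [0.448 0.203 0.043]
block2 [0.545 0.091 0.045]
hole [0.456 0.105 0.045]
floor [0.608 0.154 0.007]
wallfar [0.672 0.09  0.033]
handle [0.544 0.333 0.273]
h1 [0.488 0.33  0.277]
h2 [0.584 0.353 0.237]
lidtop [0.469 0.293 0.247]
tin [ 1.05  -0.078  1.002]
par [ 0.731 -0.064  0.071]
loco [0.766 0.092 0.068]
((543.654296875, 158.064208984375), (255.7163543701172, 207.5282440185547), 2.0749871730804443)
block ((501.27825927734375, 137.83160400390625), (161.13392639160156, 168.5017547607422), 1.9322998523712158)
parcel [ 0.664 -0.193  0.03 ] [ 1.05  -0.022  1.002]
tin [ 0.669 -0.419  0.03 ] [ 1.05  -0.078  1.002]
loco [ 0.719 -0.078  0.03 ] [1.05  0.177 1.002]
```

View pics/crop1.png

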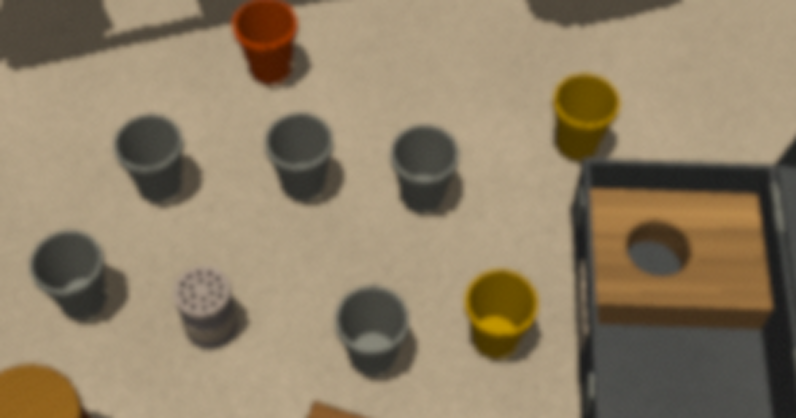

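The close crop confirms that all five grey beakers stand mouth up and that the orange and yellow ones are the look-alikes. I'll move the wrist camera over the case to measure the recess, walls and lid.

Emit:
jog_arm(
  steps=[
    [0, 0, 65.3, 20, 67.8, 9.5, 8.7],
    [0, 0, 65.3, 20, 67.8, 9.5, 8.7],
    [0, 0, 65.3, 20, 67.8, 9.5, 8.7],
    [0, 0, 65.3, 20, 67.8, 9.5, 8.7],
    [0, 0, 65.3, 20, 67.8, 9.5, 8.7],
    [0, 0, 65.3, 20, 67.8, 9.5, 8.7],
    [0, 0, 65.3, 20, 67.8, 9.5, 8.7],
    [0, 0, 65.3, 20, 67.8, 9.5, 8.7],
    [0, 0, 65.3, 20, 67.8, 9.5, 8.7],
    [0, 0, 65.3, 20, 67.8, 9.5, 8.7],
    [0, 0, 65.3, 20, 67.8, 9.5, 8.7],
    [0, 0, 65.3, 20, 67.8, 9.5, 8.7],
    [0, 0, 65.3, 20, 67.8, 9.5, 8.7],
    [0, 0, 65.3, 20, 67.8, 9.5, 8.7],
    [0, 0, 65.3, 20, 67.8, 9.5, 8.7],
    [0, 0, 65.3, 20, 67.8, 9.5, 8.7],
    [0, 0, 65.3, 20, 67.8, 9.5, 8.7],
    [0, 0, 65.3, 20, 67.8, 9.5, 8.7],
    [0, 0, 65.3, 20, 67.8, 9.5, 8.7],
    [0, 0, 65.3, 20, 67.8, 9.5, 8.7],
  ],
)

```text
time: 1.87
tool_pos: [0.4804, 0.1196, 0.3311]
eef_rot: [0.694, 0.72, -0.001, -0.0]
ft_force: [-0.3, 0.0, -0.4]
gripper_width: 1.002
grip_force: 0.0
```

Run:
```python
from h import *
st()
s,im,d=grab('wrist'); cv2.imwrite('pics/wcase.png',im); np.savez('wcase.npz',im=im,d=d,tp=s['tool_pos'],q=s['eef_rot'])
```

```text
1.87 [0.4804 0.1196 0.3311] [ 0.694  0.72  -0.001 -0.   ] [-0.3  0.  -0.4] 1.002 0.0 [ 0.09 -0.14  1.72 -0.    1.56  0.05]
```

View pics/wcase.png

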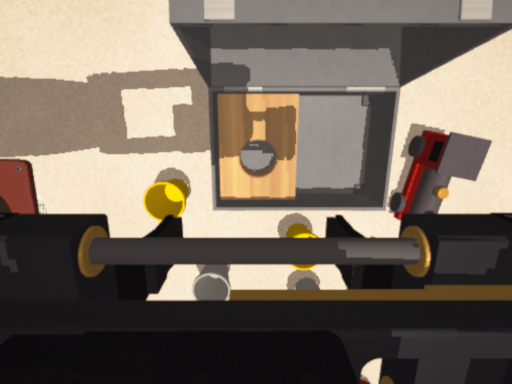

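The wrist view (image right = +x, up = +y) shows the case rim from (211,87) to (398,209), the block at left, the recess at (258,157), and the lid leaning back at the top.

Run:
```python
from h import *
z=np.load('wcase.npz'); im,d=z['im'],z['d']; s=dict(tool_pos=z['tp'],eef_rot=z['q'])
C=cloud('wrist',s,d)
v,u=np.mgrid[:384,:512]
m=(abs(C[...,2]-.085)<.004)&(v>80)&(v<216)&(u>200)&(u<410)
P=C[m]; print('rim',cv2.minAreaRect((P[:,:2]*1000).astype(np.float32)),len(P))
# rim edges at several places
for lab,sel in dict(xlo=(u<235)&(v>105)&(v<195),xhi=(u>375)&(v>105)&(v<195),ylo=(v>195)&(u>230)&(u<370),yhi=(v<100)&(u>230)&(u<370)).items():
    Q=C[m&sel]; print(lab,len(Q),np.percentile(Q[:,0],[2,98]).round(4),np.percentile(Q[:,1],[2,98]).round(4))
# hole
hsv=cv2.cvtColor(im,cv2.COLOR_BGR2HSV)
hm=((abs(C[...,2]-.045)>.006)&(u>225)&(u<292)&(v>130)&(v<185)).astype(np.uint8)
n,l,stt,c=cv2.connectedComponentsWithStats(hm); k=1+stt[1:,4].argmax(); print(stt[k],c[k])
cnt=max(cv2.findContours((l==k).astype(np.uint8),cv2.RETR_EXTERNAL,cv2.CHAIN_APPROX_NONE)[0],key=len)[:,0]
H=np.array([onplane('wrist',s,a,b,.045) for a,b in cnt]); print('hole',np.round(circ(H),4),np.round(cv2.minEnclosingCircle((H[:,:2]*1000).astype(np.float32)),1) if 0 else cv2.minEnclosingCircle((H[:,:2]*1000).astype(np.float32)))
b=(abs(C[...,2]-.045)<.004)&(u>205)&(u<310)&(v>85)&(v<210); print('block',cv2.minAreaRect((C[b][:,:2]*1000).astype(np.float32)), np.percentile(C[b][:,0],[1,99]),np.percentile(C[b][:,1],[1,99]))
# lid: points above
for a,bb in [(195,40),(405,40),(300,10),(300,30),(300,60),(215,8),(475,8),(180,24),(500,24)]: print((a,bb),C[bb,a].round(3))
# handle from scene/side
for n in ['scene']:
    s2,i2,d2=grab(n); C2=cloud(n,s2,d2); vv,uu=np.mgrid[:384,:512]
    q=(uu>470)&(uu<505)&(vv>140)&(vv<215)&(C2[...,2]>.2)
    Q=C2[q]; Q=Q[Q[:,2]>Q[:,2].max()-.03]; print('handle cand',Q.min(0).round(3),Q.max(0).round(3),np.median(Q,0).round(3))
```

```text
rim ((544.0309448242188, 145.8507537841797), (252.98658752441406, 175.22470092773438), 2.1770150661468506) 2859
xlo 356 [0.4168 0.4249] [0.0787 0.1964]
xhi 437 [0.6626 0.671 ] [0.0879 0.2058]
ylo 547 [0.4516 0.6457] [0.0556 0.0659]
yhi 836 [0.4485 0.6234] [0.2193 0.2341]
[ 239  140   37   36 1042] [257.17082534 157.32821497]
hole [0.4843 0.1258 0.0272] ((484.4730529785156, 125.7325668334961), 28.028255462646484)
block ((494.28680419921875, 139.76296997070312), (143.2869415283203, 160.35205078125), 2.1957309246063232) [0.42399221 0.54274372] [0.0608107  0.21776605]
(195, 40) [0.419 0.255 0.182]
(405, 40) [0.66  0.285 0.092]
(300, 10) [0.507 0.261 0.252]
(300, 30) [0.531 0.295 0.079]
(300, 60) [0.533 0.259 0.085]
(215, 8) [0.447 0.259 0.254]
(475, 8) [0.628 0.266 0.255]
(180, 24) [0.422 0.249 0.25 ]
(500, 24) [0.651 0.258 0.251]
handle cand [ 1.05  -0.078  1.002] [ 1.05  -0.078  1.002] [ 1.05  -0.078  1.002]
```

The recess is at (0.484, 0.126). Closing the fingers along the case's y leaves enough room at the near wall. Next I'll hover over the nearest beaker, (0.418, -0.088), and refine its position with the wrist camera.

Emit:
jog_arm(
  steps=[
    [0, 0, 0, -6.2, -20.8, -3, 8],
    [0, 0, 0, -6.2, -20.8, -3, 8],
    [0, 0, 0, -6.2, -20.8, -3, 8],
    [0, 0, 0, -6.2, -20.8, -3, 8],
    [0, 0, 0, -6.2, -20.8, -3, 8],
    [0, 0, 0, -6.2, -20.8, -3, 8],
    [0, 0, 0, -6.2, -20.8, -3, 8],
    [0, 0, 0, -6.2, -20.8, -3, 8],
    [0, 0, 0, -6.2, -20.8, -3, 8],
  ],
)

```text
time: 2.72
tool_pos: [0.4186, -0.0885, 0.3018]
eef_rot: [0.695, 0.719, 0.0, 0.0]
ft_force: [0.6, -0.8, -0.3]
gripper_width: 0.92
grip_force: 0.0
```

```bash
cat >> h.py <<'E'
def wlip(x,y,h=.072,save=None):
    """circle of grey lip near (x,y) from wrist; prints centre"""
    s,im,d=grab('wrist'); C=cloud('wrist',s,d)
    if save: cv2.imwrite(save,im)
    m=(np.hypot(C[...,0]-x,C[...,1]-y)<.05)&(abs(C[...,2]-h)<.005)&(d>0)
    Q=C[m]; q=(Q[:,:2]*1000).astype(np.float32)
    e,r=cv2.minEnclosingCircle(q); b=cv2.minAreaRect(q)
    print('wlip encl',np.round(e,1),round(r,1),'rect',np.round(b[0],1),np.round(b[1],1),len(q),'tcp',np.round(s['tool_pos']*1000 if hasattr(s['tool_pos'],'shape') else np.array(s['tool_pos'])*1000,1))
def slips(): 
    s,im,d=grab('scene'); C=cloud('scene',s,d)
    hsv=cv2.cvtColor(im,cv2.COLOR_BGR2HSV)
    m=((abs(C[...,2]-.072)<.008)&(C[...,1]<.03)&(C[...,1]>-.5)&(C[...,0]>.25)&(C[...,0]<.75)).astype(np.uint8)
    n,l,t,c=cv2.connectedComponentsWithStats(cv2.morphologyEx(m,cv2.MORPH_CLOSE,np.ones((5,5),np.uint8)))
    for k in range(1,n):
        if t[k,4]<60: continue
        q=(C[(l==k)&(m>0)][:,:2]*1000).astype(np.float32); e,r=cv2.minEnclosingCircle(q)
        print('scene',np.round(e,0),round(r,1),t[k,4],'sat',np.median(hsv[(l==k)&(m>0)][:,1]))
E
python3 - <<'E'
from h import *
st(); wlip(.418,-.088); slips()
E
```

```text
2.72 [ 0.4186 -0.0885  0.3018] [0.695 0.719 0.    0.   ] [ 0.6 -0.8 -0.3] 0.92 0.0 [-0.39 -0.31  1.92  0.    1.53 -0.43]
wlip encl [416.3 -88.6] 31.5 rect [416.3 -88.4] [60.9 62. ] 423 tcp [418.6 -88.5 301.8]
scene [ 279. -251.] 32.4 164 sat 221.5
scene [ 412. -204.] 32.6 185 sat 36.0
scene [ 425. -341.] 34.1 191 sat 35.0
scene [417. -89.] 32.4 184 sat 33.0
scene [ 551. -387.] 32.9 197 sat 34.0
scene [ 571. -269.] 25.1 332 sat 49.0
scene [563. -14.] 32.8 201 sat 218.5
scene [ 587. -123.] 32.2 199 sat 35.0
scene [ 727. -106.] 86.0 2223 sat 149.0
scene [ 721. -349.] 29.8 87 sat 251.0
```

Emit:
jog_arm(
  steps=[
    [0, 0, 0, -0.2, 0, -10, 8],
    [0, 0, 0, -0.2, 0, -15, 8],
    [0, 0, 0, -0.2, 0, -20, 8],
    [0, 0, 0, -0.2, 0, -23.8, 8],
    [0, 0, 0, -0.2, 0, -23.8, 8],
    [0, 0, 0, -0.2, 0, -23.8, 8],
    [0, 0, 0, -0.2, 0, -23.8, 8],
    [0, 0, 0, -0.2, 0, -23.8, 5.8],
    [0, 0, 0, -0.2, 0, -23.8, 5.8],
    [0, 0, 0, -0.2, 0, -23.8, 5.8],
    [0, 0, 0, -0.2, 0, -23.8, 5.8],
    [0, 0, 0, -0.2, 0, -23.8, 5.8],
    [0, 0, 0, -0.2, 0, -23.8, 5.8],
  ],
  squeeze=8,
)

```text
time: 3.9
tool_pos: [0.4188, -0.0892, 0.066]
eef_rot: [0.695, 0.719, 0.001, 0.002]
ft_force: [-0.4, 0.5, 7.5]
gripper_width: 0.719
grip_force: 8.0
```

Emit:
jog_arm(
  steps=[
    [0, 0, 0, 0, 0, 1, 5.8],
    [0, 0, 0, 0, 0, 4, 5.8],
    [0, 0, 0, 0, 0, 8, 5.8],
    [0, 0, 0, 0, 0, 12, 5.8],
    [0, 0, 0, 0, 0, 16, 5.8],
    [0, 0, 0, 6.8, 21.4, 18, 5.8],
    [0, 0, 0, 6.8, 21.4, 18, 5.8],
    [0, 0, 0, 6.8, 21.4, 18, 5.8],
    [0, 0, 0, 6.8, 21.4, 18, 5.8],
    [0, 0, 0, 6.8, 21.4, 18, 5.8],
    [0, 0, 0, 6.8, 21.4, 18, 5.8],
    [0, 0, 0, 6.8, 21.4, 18, 5.8],
    [0, 0, 0, 6.8, 21.4, 18, 5.8],
  ],
)

```text
time: 4.98
tool_pos: [0.4846, 0.1264, 0.2444]
eef_rot: [0.694, 0.72, 0.0, 0.0]
ft_force: [0.8, 0.7, -1.7]
gripper_width: 0.718
grip_force: 8.0
```

```bash
cat >> h.py <<'E'
def held(save=None):
    s,im,d=grab('wrist'); 
    if save: cv2.imwrite(save,im)
    p=eyes.camera_params('wrist'); K,_,_=cam('wrist',s); v,u=np.mgrid[:384,:512]
    P=np.stack([(u-K[0,2])/K[0,0]*d,-(v-K[1,2])/K[1,1]*d,-d],-1); T=np.array(p['tool_from_camera'])
    return s,im,d,P@T[:3,:3].T+T[:3,3]
E
python3 - <<'E'
from h import *
st()
s,im,d,P=held('pics/held1.png')
m=(d>0)&(abs(P[...,1])<.04)&(abs(P[...,0])<.05)&(P[...,2]>.005)&(P[...,2]<.075)
print(m.sum())
for a in np.arange(.0,.08,.01):
    q=P[m&(abs(P[...,2]-a)<.005)]
    if len(q)>5: print(round(a,3),len(q),np.round(q.min(0),4),np.round(q.max(0),4))
st()
cv2.imwrite('pics/held1c.png',cv2.resize(im[100:290,150:360],None,fx=2.8,fy=2.8))
E
```

```text
4.98 [0.4846 0.1264 0.2444] [0.694 0.72  0.    0.   ] [ 0.8  0.7 -1.7] 0.718 8.0 [ 0.1  -0.09  1.83 -0.    1.39  0.06]
4094
0.01 932 [-0.0274 -0.04    0.005 ] [0.0181 0.0394 0.015 ]
0.02 329 [-0.0263 -0.0363  0.015 ] [0.0157 0.0244 0.025 ]
0.03 275 [-0.0126 -0.0253  0.025 ] [0.0248 0.023  0.035 ]
0.04 315 [-0.0172 -0.0244  0.035 ] [0.0242 0.0211 0.045 ]
0.05 406 [-0.0213 -0.023   0.045 ] [0.0225 0.0197 0.055 ]
0.06 1824 [-0.0221 -0.0218  0.0551] [0.0208 0.0177 0.0646]
0.07 13 [ 0.0156 -0.009   0.0651] [0.0195 0.0103 0.0665]
5.03 [0.4844 0.1254 0.2441] [ 0.694  0.72  -0.     0.   ] [-0.3  0.2 -1.1] 0.716 8.0 [ 0.1  -0.09  1.84 -0.    1.39  0.06]
```

View pics/held1c.png

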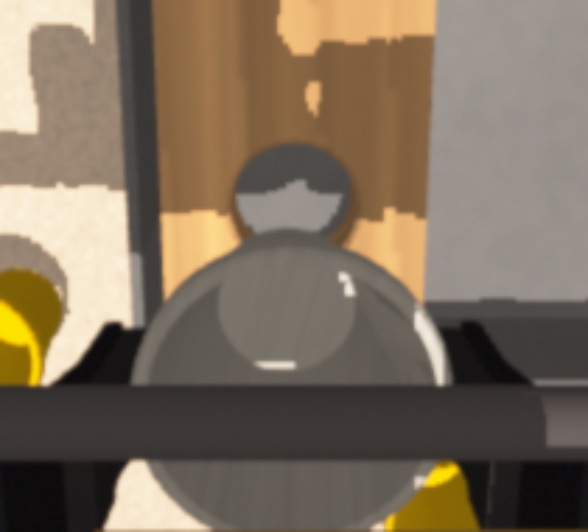

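The held beaker is upright and between the fingers, with the recess behind and below it. I'll cross-check the recess centre in the scene camera before lowering.

Run:
```python
from h import *
d=np.load('scene0.npy'); im=cv2.imread('pics/scene0.png'); s=None
C=cloud('scene',s,d); v,u=np.mgrid[:384,:512]
hm=((abs(C[...,2]-.045)>.006)&(u>333)&(u<385)&(v>188)&(v<220)).astype(np.uint8)
n,l,t,c=cv2.connectedComponentsWithStats(hm); k=1+t[1:,4].argmax(); print(t[k])
cnt=max(cv2.findContours((l==k).astype(np.uint8),cv2.RETR_EXTERNAL,cv2.CHAIN_APPROX_NONE)[0],key=len)[:,0]
H=np.array([onplane('scene',s,a,b,.045) for a,b in cnt]); print('hole scene',np.round(circ(H),4),cv2.minEnclosingCircle((H[:,:2]*1000).astype(np.float32)))
d=np.load('side0.npy'); C=cloud('side',s,d)
hm=((abs(C[...,2]-.045)>.006)&(u>312)&(u<360)&(v>182)&(v<212)).astype(np.uint8)
n,l,t,c=cv2.connectedComponentsWithStats(hm); k=1+t[1:,4].argmax(); print(t[k])
cnt=max(cv2.findContours((l==k).astype(np.uint8),cv2.RETR_EXTERNAL,cv2.CHAIN_APPROX_NONE)[0],key=len)[:,0]
H=np.array([onplane('side',s,a,b,.045) for a,b in cnt]); print('hole side',np.round(circ(H),4),cv2.minEnclosingCircle((H[:,:2]*1000).astype(np.float32)))
# now: held beaker foot/lip in scene
s,im,d=grab('scene'); C=cloud('scene',s,d)
for lo,hi in [(.242,.256),(.20,.23),(.18,.19)]:
    m=(C[...,2]>lo)&(C[...,2]<hi)&(np.hypot(C[...,0]-.484,C[...,1]-.125)<.036); Q=C[m]; print(lo,m.sum(),Q.min(0).round(4) if len(Q) else 0,Q.max(0).round(4) if len(Q) else 0)
```

```text
[342 192  24  20 362]
hole scene [0.4871 0.1245 0.0265] ((486.7887268066406, 125.20552062988281), 28.532487869262695)
[319 188  21  15 245]
hole side [0.4882 0.1254 0.0256] ((488.9017028808594, 125.22756958007812), 27.55748176574707)
0.242 92 [0.4503 0.0948 0.2423] [0.5097 0.1473 0.254 ]
0.2 79 [0.4632 0.0984 0.2001] [0.5082 0.1352 0.229 ]
0.18 38 [0.483  0.1023 0.1802] [0.5061 0.1356 0.1898]
```

The three views put the recess at x 0.484, 0.487 and 0.4885, and all give y 0.125, so I'll use (0.486, 0.125). I'll lower in stages and watch the force.

Emit:
jog_arm(
  steps=[
    [0, 0, 0, 0.15, -0.1, -4, 5.8],
    [0, 0, 0, 0.15, -0.1, -8, 5.8],
    [0, 0, 0, 0.15, -0.1, -11, 5.8],
    [0, 0, 0, 0.15, -0.1, -13, 5.8],
    [0, 0, 0, 0.15, -0.1, -14, 5.8],
    [0, 0, 0, 0.15, -0.1, -15, 5.8],
    [0, 0, 0, 0.15, -0.1, -15.8, 5.8],
    [0, 0, 0, 0.15, -0.1, -16.2, 5.8],
    [0, 0, 0, 0.15, -0.1, -16.5, 5.8],
    [0, 0, 0, 0.15, -0.1, -16.5, 5.8],
    [0, 0, 0, 0.15, -0.1, -16.5, 5.8],
  ],
)

```text
time: 6.0
tool_pos: [0.4868, 0.1247, 0.0793]
eef_rot: [0.695, 0.719, 0.0, 0.0]
ft_force: [0.9, -0.2, -0.7]
gripper_width: 0.718
grip_force: 8.0
```

Run:
```python
from h import *
st()
for i in range(3): s,im,d=grab('wrist'); st()
cv2.imwrite('pics/ins1.png',im)
C=cloud('wrist',s,d)
m=(np.hypot(C[...,0]-.486,C[...,1]-.125)<.08)&(abs(C[...,2]-.045)<.004)
print(m.sum())
```

```text
6.0 [0.4868 0.1247 0.0793] [0.695 0.719 0.    0.   ] [ 0.9 -0.2 -0.7] 0.718 8.0 [ 0.09  0.1   1.97 -0.    1.06  0.06]
6.05 [0.4869 0.1247 0.0794] [0.695 0.719 0.001 0.   ] [-0.2  0.3 -0.6] 0.718 8.0 [0.09 0.1  1.97 0.   1.06 0.06]
6.1 [0.4869 0.1247 0.0794] [0.695 0.719 0.001 0.   ] [-0.1 -0.2 -0.3] 0.721 8.0 [ 0.09  0.1   1.97 -0.    1.06  0.06]
6.15 [0.4868 0.1247 0.0793] [0.695 0.719 0.001 0.   ] [ 0.3  1.8 -0.9] 0.716 8.0 [0.09 0.1  1.97 0.   1.06 0.06]
18878
```

Emit:
jog_arm(
  steps=[
    [0, 0, 0, 0, 0, -0.3, 5.8],
    [0, 0, 0, 0, 0, -0.6, 5.8],
    [0, 0, 0, 0, 0, -0.8, 5.8],
    [0, 0, 0, 0, 0, -0.9, 5.8],
    [0, 0, 0, 0, 0, -0.9, 5.8],
  ],
)

```text
time: 6.57
tool_pos: [0.4867, 0.1244, 0.0704]
eef_rot: [0.695, 0.719, -0.0, 0.0]
ft_force: [-2.3, -1.3, 6.8]
gripper_width: 0.713
grip_force: 8.0
```

Emit:
jog_arm(
  steps=[
    [0, 0, 0, 0, 0, 0.1, 5.8],
    [0, 0, 0, 0, 0, 0.1, 6.6],
    [0, 0, 0, 0, 0, 0.1, 7.2],
    [0, 0, 0, 0, 0, 0.1, 7.2],
    [0, 0, 0, 0, 0, 0.1, 7.2],
    [0, 0, 0, 0, 0, 2, 7.2],
    [0, 0, 0, 0, 0, 6, 7.2],
    [0, 0, 0, 0, 0, 10, 7.2],
    [0, 0, 0, 0, 0, 14, 7.2],
    [0, 0, 0, 0, 0, 18, 7.2],
    [0, 0, 0, 0, 0, 18, 7.2],
    [0, 0, 0, 0, 0, 18, 7.2],
  ],
)

```text
time: 7.57
tool_pos: [0.4881, 0.1248, 0.2529]
eef_rot: [0.695, 0.719, 0.003, 0.002]
ft_force: [-0.4, -0.9, -0.1]
gripper_width: 0.826
grip_force: 0.0
```

Run:
```python
from h import *
st(); wlip(.486,.125,.077); slips()
s,im,d=grab('scene'); C=cloud('scene',s,d); m=(np.hypot(C[...,0]-.486,C[...,1]-.125)<.045)&(C[...,2]>.06)&(C[...,2]<.1); Q=C[m]; print(len(Q),Q[:,2].max(),cv2.minEnclosingCircle((Q[Q[:,2]>.07][:,:2]*1000).astype(np.float32)))
```

```text
7.57 [0.4881 0.1248 0.2529] [0.695 0.719 0.003 0.002] [-0.4 -0.9 -0.1] 0.826 0.0 [ 0.09 -0.09  1.82  0.    1.4   0.06]
wlip encl [483.8 123.4] 31.6 rect [483.8 123.8] [61.6 61.6] 577 tcp [488.1 124.8 252.9]
scene [ 280. -251.] 32.9 180 sat 225.0
scene [ 412. -203.] 32.2 184 sat 37.0
scene [ 424. -338.] 32.7 191 sat 34.0
scene [ 551. -388.] 33.6 215 sat 33.0
scene [ 571. -269.] 25.4 332 sat 49.0
scene [564. -15.] 32.7 196 sat 223.0
scene [ 587. -123.] 32.6 198 sat 34.0
scene [ 726. -106.] 85.9 2224 sat 148.0
scene [ 722. -349.] 29.9 86 sat 251.0
268 0.08073497478584013 ((484.0605773925781, 123.58595275878906), 33.417457580566406)
```

Beaker 1 is standing in the recess, with its lip at about 0.077 and centred near (0.484, 0.124). Next is the beaker at (0.412, -0.2035).

Emit:
jog_arm(
  steps=[
    [0, 0, 0, -7.4, -32.8, 0, 8],
    [0, 0, 0, -7.4, -32.8, 0, 8],
    [0, 0, 0, -7.4, -32.8, 0, 8],
    [0, 0, 0, -7.4, -32.8, 0, 8],
    [0, 0, 0, -7.4, -32.8, 0, 8],
    [0, 0, 0, -7.4, -32.8, 0, 8],
    [0, 0, 0, -7.4, -32.8, 0, 8],
    [0, 0, 0, -7.4, -32.8, 0, 8],
    [0, 0, 0, -7.4, -32.8, 0, 8],
    [0, 0, 0, -7.4, -32.8, 0, 8],
    [0, 0, 0, -7.4, -32.8, 0, 8],
  ],
)

```text
time: 8.63
tool_pos: [0.4115, -0.2028, 0.2478]
eef_rot: [0.695, 0.719, 0.0, -0.002]
ft_force: [-0.9, -0.2, -0.2]
gripper_width: 0.923
grip_force: 0.0
```

Run:
```python
from h import *
st(); wlip(.412,-.2035); slips()
```

```text
8.63 [ 0.4115 -0.2028  0.2478] [ 0.695  0.719  0.    -0.002] [-0.9 -0.2 -0.2] 0.923 0.0 [-0.63 -0.19  1.92  0.    1.42 -0.66]
wlip encl [ 411.6 -203.7] 31.6 rect [ 411.8 -203.5] [62.2 62.5] 575 tcp [ 411.5 -202.8  247.8]
scene [ 413. -203.] 33.2 184 sat 34.5
scene [ 424. -339.] 32.2 182 sat 35.0
scene [ 552. -389.] 33.2 205 sat 32.0
scene [ 571. -269.] 24.8 329 sat 49.0
scene [563. -15.] 32.3 202 sat 220.5
scene [ 587. -122.] 32.6 201 sat 35.0
scene [ 727. -106.] 85.8 2222 sat 149.0
scene [ 721. -350.] 30.3 87 sat 251.0
```

Emit:
jog_arm(
  steps=[
    [0, 0, 0, 0, 0, -4, 8],
    [0, 0, 0, 0, 0, -8, 8],
    [0, 0, 0, 0, 0, -12, 8],
    [0, 0, 0, 0, 0, -15.5, 8],
    [0, 0, 0, 0, 0, -17.5, 8],
    [0, 0, 0, 0, 0, -18.5, 8],
    [0, 0, 0, 0, 0, -18.5, 8],
    [0, 0, 0, 0, 0, -18.5, 7],
    [0, 0, 0, 0, 0, -18.5, 5.8],
    [0, 0, 0, 0, 0, -18.5, 5.8],
    [0, 0, 0, 0, 0, -18.5, 5.8],
    [0, 0, 0, 0, 0, -18.5, 5.8],
    [0, 0, 0, 0, 0, -18.5, 5.8],
    [0, 0, 0, 0, 0, -17, 5.8],
    [0, 0, 0, 0, 0, -13, 5.8],
    [0, 0, 0, 0, 0, -9, 5.8],
    [0, 0, 0, 0, 0, -5, 5.8],
    [0, 0, 0, 0, 0, 0, 5.8],
    [0, 0, 0, 0, 0, 0, 5.8],
  ],
  squeeze=8,
)

```text
time: 10.32
tool_pos: [0.415, -0.2055, 0.2578]
eef_rot: [0.695, 0.719, 0.001, 0.006]
ft_force: [1.5, -0.9, 0.4]
gripper_width: 0.719
grip_force: 8.0
```

Emit:
jog_arm(
  steps=[
    [0, 0, 0, 7.3, 32.7, 0, 5.8],
    [0, 0, 0, 7.3, 32.7, 0, 5.8],
    [0, 0, 0, 7.3, 32.7, 0, 5.8],
    [0, 0, 0, 7.3, 32.7, 0, 5.8],
    [0, 0, 0, 7.3, 32.7, 0, 5.8],
    [0, 0, 0, 7.3, 32.7, 0, 5.8],
    [0, 0, 0, 7.3, 32.7, 0, 5.8],
    [0, 0, 0, 7.3, 32.7, 0, 5.8],
    [0, 0, 0, 7.3, 32.7, 0, 5.8],
    [0, 0, 0, 7.3, 32.7, 0, 5.8],
    [0, 0, 0, 7.3, 32.7, 0, 5.8],
  ],
)

```text
time: 11.23
tool_pos: [0.4848, 0.1235, 0.2491]
eef_rot: [0.694, 0.72, -0.001, -0.0]
ft_force: [0.3, -1.2, 0.2]
gripper_width: 0.722
grip_force: 8.0
```

```bash
cat >> h.py <<'E'
def hchk(h=0.066):
    # held beaker: foot edges (tool frame) just above the foot; TCP->foot distance ~h
    s,im,d,P=held()
    m=(d>0)&(abs(P[...,1])<.034)&(abs(P[...,0])<.034)
    for a in (.025,.04,.055):
        q=P[m&(abs(P[...,2]-a)<.005)]
        if len(q)>5: print('held',a,len(q),'y',np.round([q[:,1].min(),q[:,1].max()],4),'x',np.round([q[:,0].min(),q[:,0].max()],4))
    q=P[m]; print('deepest',np.round(np.percentile(q[q[:,2]<.08][:,2],[90,99,100]),4))
E
python3 - <<'E'
from h import *
st(); hchk(); st()
E
```

```text
11.23 [0.4848 0.1235 0.2491] [ 0.694  0.72  -0.001 -0.   ] [ 0.3 -1.2  0.2] 0.722 8.0 [ 0.09 -0.09  1.83 -0.    1.4   0.06]
held 0.025 334 y [-0.0258  0.0237] x [-0.0099  0.0281]
held 0.04 416 y [-0.0239  0.0215] x [-0.0171  0.0262]
held 0.055 535 y [-0.0224  0.0193] x [-0.0191  0.025 ]
deepest [0.0078 0.0627 0.0662]
11.28 [0.4849 0.1227 0.2492] [ 0.695  0.719 -0.    -0.   ] [-0.5 -0.2 -0.7] 0.724 8.0 [ 0.09 -0.09  1.83 -0.    1.4   0.06]
```

Emit:
jog_arm(
  steps=[
    [0, 0, 0, 0.05, 0.05, -4, 5.8],
    [0, 0, 0, 0.05, 0.05, -8, 5.8],
    [0, 0, 0, 0.05, 0.05, -11, 5.8],
    [0, 0, 0, 0.05, 0.05, -12.5, 5.8],
    [0, 0, 0, 0.05, 0.05, -13.5, 5.8],
    [0, 0, 0, 0.05, 0.05, -14.3, 5.8],
    [0, 0, 0, 0.05, 0.05, -14.8, 5.8],
    [0, 0, 0, 0.05, 0.05, -15, 5.8],
    [0, 0, 0, 0.05, 0.05, -15.1, 5.8],
    [0, 0, 0, 0.05, 0.05, -15.1, 5.8],
    [0, 0, 0, 0.05, 0.05, -15.1, 5.8],
  ],
)

```text
time: 12.2
tool_pos: [0.4864, 0.1242, 0.0995]
eef_rot: [0.695, 0.719, 0.001, 0.001]
ft_force: [-1.3, -1.1, -0.6]
gripper_width: 0.718
grip_force: 8.0
```

```bash
cat >> h.py <<'E'
def ff(n=4):
    F=[]
    for i in range(n): 
        eyes.get_image('side'); s=readout.observe(); F.append(list(s['ft_force'])+[s['tool_pos'][2]*1000, s['gripper_width']*87])
    print(np.mean(F,0).round(2),np.std(F,0).round(2))
E
python3 -c "
from h import *
ff()"
```

```text
[-8.000e-02 -2.100e-01 -4.200e-01  9.926e+01  6.282e+01] [0.29 0.63 0.37 0.11 0.24]
```

Emit:
jog_arm(
  steps=[
    [0, 0, 0, 0, 0, -0.1, 5.8],
    [0, 0, 0, 0, 0, -0.2, 5.8],
    [0, 0, 0, 0, 0, -0.25, 5.8],
    [0, 0, 0, 0, 0, -0.25, 5.8],
    [0, 0, 0, 0, 0, -0.25, 5.8],
  ],
)

```text
time: 12.82
tool_pos: [0.4861, 0.1241, 0.0962]
eef_rot: [0.695, 0.719, 0.0, 0.0]
ft_force: [0.8, -0.7, 1.0]
gripper_width: 0.723
grip_force: 8.0
```

```bash
python3 -c "
from h import *
ff()"
```

```text
[ 1.02 -0.16  0.81 96.2  62.58] [0.66 0.37 0.37 0.02 0.07]
```

Contact is gentle, at about 1.3 N. I'll release, rise, and hover over the beaker at (0.424, -0.3385).

Emit:
jog_arm(
  steps=[
    [0, 0, 0, 0, 0, 0, 6.6],
    [0, 0, 0, 0, 0, 0, 7.2],
    [0, 0, 0, 0, 0, 0, 7.2],
    [0, 0, 0, 0, 0, 0, 7.2],
    [0, 0, 0, 0, 0, 2, 7.2],
    [0, 0, 0, 0, 0, 5, 7.2],
    [0, 0, 0, 0, 0, 9, 7.2],
    [0, 0, 0, 0, 0, 13, 7.2],
    [0, 0, 0, 0, 0, 17, 7.2],
    [0, 0, 0, 0, 0, 18.4, 7.2],
    [0, 0, 0, 0, 0, 18.4, 7.2],
    [0, 0, 0, 0, 0, 18.4, 7.2],
  ],
)

```text
time: 14.02
tool_pos: [0.486, 0.1242, 0.2808]
eef_rot: [0.695, 0.719, 0.001, 0.001]
ft_force: [-0.2, 0.4, 0.3]
gripper_width: 0.827
grip_force: 0.0
```

Run:
```python
from h import *
st(); wlip(.485,.1245,.102); slips()
```

```text
14.02 [0.486  0.1242 0.2808] [0.695 0.719 0.001 0.001] [-0.2  0.4  0.3] 0.827 0.0 [ 0.09 -0.11  1.79  0.    1.46  0.06]
wlip encl [484.7 124.4] 31.7 rect [484.7 125.3] [61.3 61.6] 563 tcp [486.  124.2 280.8]
scene [ 279. -252.] 33.1 178 sat 218.0
scene [ 425. -338.] 33.6 190 sat 34.5
scene [ 552. -388.] 32.2 203 sat 34.0
scene [ 571. -268.] 25.1 336 sat 49.0
scene [563. -15.] 32.7 202 sat 220.5
scene [ 587. -124.] 32.7 207 sat 35.0
scene [ 727. -106.] 85.8 2223 sat 149.0
scene [ 722. -350.] 30.0 93 sat 251.0
```

Emit:
jog_arm(
  steps=[
    [0, 0, 0, -6.2, -46.2, 0, 8],
    [0, 0, 0, -6.2, -46.2, 0, 8],
    [0, 0, 0, -6.2, -46.2, 0, 8],
    [0, 0, 0, -6.2, -46.2, 0, 8],
    [0, 0, 0, -6.2, -46.2, 0, 8],
    [0, 0, 0, -6.2, -46.2, 0, 8],
    [0, 0, 0, -6.2, -46.2, 0, 8],
    [0, 0, 0, -6.2, -46.2, 0, 8],
    [0, 0, 0, -6.2, -46.2, 0, 8],
    [0, 0, 0, -6.2, -46.2, 0, 8],
    [0, 0, 0, -6.2, -46.2, 0, 8],
    [0, 0, 0, -6.2, -46.2, 0, 8],
    [0, 0, 0, -6.2, -46.2, 0, 8],
    [0, 0, 0, -6.2, -46.2, 0, 8],
  ],
)

```text
time: 15.28
tool_pos: [0.4229, -0.3371, 0.2778]
eef_rot: [0.695, 0.719, 0.0, -0.002]
ft_force: [0.6, 0.7, -0.9]
gripper_width: 0.917
grip_force: 0.0
```

Run:
```python
from h import *
st(); wlip(.424,-.3385); slips()
```

```text
15.28 [ 0.4229 -0.3371  0.2778] [ 0.695  0.719  0.    -0.002] [ 0.6  0.7 -0.9] 0.917 0.0 [-0.82 -0.    1.69  0.    1.46 -0.85]
wlip encl [ 423.6 -340. ] 31.6 rect [ 423.5 -339.3] [61.2 61.8] 479 tcp [ 422.9 -337.1  277.8]
scene [ 279. -251.] 32.2 177 sat 213.0
scene [ 425. -339.] 32.5 196 sat 33.0
scene [ 553. -389.] 33.3 195 sat 34.0
scene [ 571. -269.] 25.1 331 sat 49.0
scene [563. -15.] 32.6 201 sat 222.0
scene [ 588. -122.] 32.6 195 sat 35.0
scene [ 725. -106.] 86.3 2214 sat 149.0
scene [ 721. -349.] 29.9 86 sat 251.0
```

Emit:
jog_arm(
  steps=[
    [0, 0, 0, 0.05, -0.1, -4, 8],
    [0, 0, 0, 0.05, -0.1, -8, 8],
    [0, 0, 0, 0.05, -0.1, -12, 8],
    [0, 0, 0, 0.05, -0.1, -16, 8],
    [0, 0, 0, 0.05, -0.1, -19, 8],
    [0, 0, 0, 0.05, -0.1, -20.8, 8],
    [0, 0, 0, 0.05, -0.1, -21.5, 8],
    [0, 0, 0, 0.05, -0.1, -21.5, 8],
    [0, 0, 0, 0.05, -0.1, -21.5, 7],
    [0, 0, 0, 0.05, -0.1, -21.5, 5.8],
    [0, 0, 0, 0.05, -0.1, -21.5, 5.8],
    [0, 0, 0, 0.05, -0.1, -21.5, 5.8],
    [0, 0, 0, 0.05, -0.1, -21.5, 5.8],
    [0, 0, 0, 0.05, -0.1, -20.5, 5.8],
    [0, 0, 0, 0.05, -0.1, -17, 5.8],
    [0, 0, 0, 0.05, -0.1, -13, 5.8],
    [0, 0, 0, 0.05, -0.1, -9, 5.8],
    [0, 0, 0, 0.05, -0.1, -5, 5.8],
    [0, 0, 0, 0.05, -0.1, -1, 5.8],
    [0, 0, 0, 0.05, -0.1, 0, 5.8],
  ],
  squeeze=8,
)

```text
time: 17.05
tool_pos: [0.4261, -0.3409, 0.2889]
eef_rot: [0.695, 0.719, -0.0, 0.006]
ft_force: [0.6, -0.6, 0.6]
gripper_width: 0.715
grip_force: 8.0
```

Emit:
jog_arm(
  steps=[
    [0, 0, 0, 6.1, 46.4, 0, 5.8],
    [0, 0, 0, 6.1, 46.4, 0, 5.8],
    [0, 0, 0, 6.1, 46.4, 0, 5.8],
    [0, 0, 0, 6.1, 46.4, 0, 5.8],
    [0, 0, 0, 6.1, 46.4, 0, 5.8],
    [0, 0, 0, 6.1, 46.4, 0, 5.8],
    [0, 0, 0, 6.1, 46.4, 0, 5.8],
    [0, 0, 0, 6.1, 46.4, 0, 5.8],
    [0, 0, 0, 6.1, 46.4, 0, 5.8],
    [0, 0, 0, 6.1, 46.4, 0, 5.8],
    [0, 0, 0, 6.1, 46.4, 0, 5.8],
    [0, 0, 0, 6.1, 46.4, 0, 5.8],
    [0, 0, 0, 6.1, 46.4, 0, 5.8],
    [0, 0, 0, 6.1, 46.4, 0, 5.8],
  ],
)

```text
time: 18.22
tool_pos: [0.4848, 0.125, 0.2799]
eef_rot: [0.694, 0.72, -0.001, 0.0]
ft_force: [0.1, -0.5, -1.7]
gripper_width: 0.714
grip_force: 8.0
```

Run:
```python
from h import *
st(); hchk(); st()
```

```text
18.22 [0.4848 0.125  0.2799] [ 0.694  0.72  -0.001  0.   ] [ 0.1 -0.5 -1.7] 0.714 8.0 [ 0.1  -0.11  1.79 -0.    1.46  0.06]
held 0.025 241 y [-0.0258  0.0242] x [-0.0101  0.0251]
held 0.04 326 y [-0.0238  0.0216] x [-0.0171  0.024 ]
held 0.055 466 y [-0.0218  0.0196] x [-0.0219  0.0213]
deepest [0.0069 0.0631 0.0677]
18.27 [0.4849 0.1242 0.2799] [ 0.695  0.719 -0.001  0.   ] [-0.9  0.3 -1.3] 0.713 8.0 [ 0.09 -0.11  1.79 -0.    1.46  0.06]
```

Emit:
jog_arm(
  steps=[
    [0, 0, 0, 0.05, 0.1, -4, 5.8],
    [0, 0, 0, 0.05, 0.1, -8, 5.8],
    [0, 0, 0, 0.05, 0.1, -11, 5.8],
    [0, 0, 0, 0.05, 0.1, -13, 5.8],
    [0, 0, 0, 0.05, 0.1, -14.2, 5.8],
    [0, 0, 0, 0.05, 0.1, -15, 5.8],
    [0, 0, 0, 0.05, 0.1, -15.3, 5.8],
    [0, 0, 0, 0.05, 0.1, -15.5, 5.8],
    [0, 0, 0, 0.05, 0.1, -15.6, 5.8],
    [0, 0, 0, 0.05, 0.1, -15.6, 5.8],
    [0, 0, 0, 0.05, 0.1, -15.6, 5.8],
  ],
)

```text
time: 19.18
tool_pos: [0.4864, 0.1261, 0.1251]
eef_rot: [0.695, 0.719, 0.001, 0.001]
ft_force: [0.1, -0.5, -0.2]
gripper_width: 0.72
grip_force: 8.0
```

```bash
python3 -c "
from h import *
ff()"
```

```text
[ -0.5   -0.14  -0.48 124.78  62.3 ] [0.59 0.67 0.28 0.18 0.11]
```

Emit:
jog_arm(
  steps=[
    [0, 0, 0, 0, 0, -0.1, 5.8],
    [0, 0, 0, 0, 0, -0.15, 5.8],
    [0, 0, 0, 0, 0, -0.2, 5.8],
    [0, 0, 0, 0, 0, -0.2, 5.8],
    [0, 0, 0, 0, 0, -0.2, 5.8],
  ],
)

```text
time: 19.8
tool_pos: [0.4858, 0.1261, 0.122]
eef_rot: [0.695, 0.719, 0.0, 0.0]
ft_force: [0.0, 0.6, 0.4]
gripper_width: 0.715
grip_force: 8.0
```

```bash
python3 -c "
from h import *
ff()"
```

```text
[ 2.3000e-01  2.6000e-01 -5.0000e-02  1.2203e+02  6.2290e+01] [0.09 0.41 0.2  0.02 0.17]
```

Emit:
jog_arm(
  steps=[
    [0, 0, 0, 0, 0, 0, 6.6],
    [0, 0, 0, 0, 0, 0, 7.2],
    [0, 0, 0, 0, 0, 0, 7.2],
    [0, 0, 0, 0, 0, 0, 7.2],
    [0, 0, 0, 0, 0, 2, 7.2],
    [0, 0, 0, 0, 0, 5, 7.2],
    [0, 0, 0, 0, 0, 9, 7.2],
    [0, 0, 0, 0, 0, 13, 7.2],
    [0, 0, 0, 0, 0, 16, 7.2],
    [0, 0, 0, 0, 0, 18, 7.2],
    [0, 0, 0, 0, 0, 18, 7.2],
    [0, 0, 0, 0, 0, 18, 7.2],
  ],
)

```text
time: 21.0
tool_pos: [0.4864, 0.1262, 0.3034]
eef_rot: [0.695, 0.719, 0.001, 0.001]
ft_force: [-1.1, -0.1, 0.4]
gripper_width: 0.828
grip_force: 0.0
```

Run:
```python
from h import *
st(); wlip(.485,.1245,.127)
```

```text
21.0 [0.4864 0.1262 0.3034] [0.695 0.719 0.001 0.001] [-1.1 -0.1  0.4] 0.828 0.0 [ 0.1  -0.12  1.75  0.    1.5   0.06]
wlip encl [484.5 125. ] 31.6 rect [484.8 125.4] [62.  62.3] 555 tcp [486.4 126.2 303.4]
```

Emit:
jog_arm(
  steps=[
    [0, 0, 0, 10.1, -24.9, 0, 8],
    [0, 0, 0, 10.1, -24.9, 0, 8],
    [0, 0, 0, 10.1, -24.9, 0, 8],
    [0, 0, 0, 10.1, -24.9, 0, 8],
    [0, 0, 0, 10.1, -24.9, 0, 8],
    [0, 0, 0, 10.1, -24.9, 0, 8],
    [0, 0, 0, 10.1, -24.9, 0, 8],
    [0, 0, 0, 10.1, -24.9, 0, 8],
    [0, 0, 0, 10.1, -24.9, 0, 8],
    [0, 0, 0, 10.1, -24.9, 0, 8],
  ],
)

```text
time: 21.88
tool_pos: [0.5858, -0.122, 0.3001]
eef_rot: [0.695, 0.719, -0.001, -0.002]
ft_force: [0.3, 1.1, -0.1]
gripper_width: 0.919
grip_force: 0.0
```

Run:
```python
from h import *
st(); wlip(.5875,-.1225); slips()
```

```text
21.88 [ 0.5858 -0.122   0.3001] [ 0.695  0.719 -0.001 -0.002] [ 0.3  1.1 -0.1] 0.919 0.0 [-0.34  0.13  1.52  0.    1.5  -0.37]
wlip encl [ 586.7 -123.1] 31.5 rect [ 586.6 -122.6] [60.7 61.3] 428 tcp [ 585.8 -122.   300.1]
scene [ 279. -252.] 33.0 169 sat 228.0
scene [ 552. -389.] 32.7 198 sat 33.0
scene [ 571. -268.] 25.3 333 sat 48.0
scene [564. -15.] 32.1 196 sat 227.0
scene [ 588. -123.] 32.3 194 sat 33.0
scene [ 727. -106.] 85.9 2228 sat 148.0
scene [ 722. -349.] 29.4 88 sat 251.0
```

Emit:
jog_arm(
  steps=[
    [0, 0, 0, 0, 0, -4, 8],
    [0, 0, 0, 0, 0, -8, 8],
    [0, 0, 0, 0, 0, -12, 8],
    [0, 0, 0, 0, 0, -16, 8],
    [0, 0, 0, 0, 0, -20, 8],
    [0, 0, 0, 0, 0, -22.5, 8],
    [0, 0, 0, 0, 0, -23.7, 8],
    [0, 0, 0, 0, 0, -23.7, 8],
    [0, 0, 0, 0, 0, -23.7, 7],
    [0, 0, 0, 0, 0, -23.7, 5.8],
    [0, 0, 0, 0, 0, -23.7, 5.8],
    [0, 0, 0, 0, 0, -23.7, 5.8],
    [0, 0, 0, 0, 0, -23.7, 5.8],
    [0, 0, 0, 0, 0, -22.5, 5.8],
    [0, 0, 0, 0, 0, -19, 5.8],
    [0, 0, 0, 0, 0, -15, 5.8],
    [0, 0, 0, 0, 0, -11, 5.8],
    [0, 0, 0, 0, 0, -7, 5.8],
    [0, 0, 0, 0, 0, -3, 5.8],
    [0, 0, 0, 0, 0, 0, 5.8],
  ],
  squeeze=8,
)

```text
time: 23.65
tool_pos: [0.5871, -0.1231, 0.3074]
eef_rot: [0.695, 0.719, 0.001, 0.002]
ft_force: [0.6, 0.6, -0.1]
gripper_width: 0.721
grip_force: 8.0
```

Emit:
jog_arm(
  steps=[
    [0, 0, 0, -10.1, 24.8, 0, 5.8],
    [0, 0, 0, -10.1, 24.8, 0, 5.8],
    [0, 0, 0, -10.1, 24.8, 0, 5.8],
    [0, 0, 0, -10.1, 24.8, 0, 5.8],
    [0, 0, 0, -10.1, 24.8, 0, 5.8],
    [0, 0, 0, -10.1, 24.8, 0, 5.8],
    [0, 0, 0, -10.1, 24.8, 0, 5.8],
    [0, 0, 0, -10.1, 24.8, 0, 5.8],
    [0, 0, 0, -10.1, 24.8, 0, 5.8],
    [0, 0, 0, -10.1, 24.8, 0, 5.8],
    [0, 0, 0, -10.1, 24.8, 0, 5.8],
  ],
)

```text
time: 24.57
tool_pos: [0.4861, 0.124, 0.3023]
eef_rot: [0.695, 0.719, -0.0, 0.0]
ft_force: [-0.3, -0.6, -0.1]
gripper_width: 0.718
grip_force: 8.0
```

Run:
```python
from h import *
st(); hchk(); st()
```

```text
24.57 [0.4861 0.124  0.3023] [ 0.695  0.719 -0.     0.   ] [-0.3 -0.6 -0.1] 0.718 8.0 [ 0.09 -0.12  1.75 -0.    1.5   0.06]
held 0.025 242 y [-0.0259  0.0238] x [-0.0263  0.0182]
held 0.04 287 y [-0.0239  0.0216] x [-0.0165  0.012 ]
held 0.055 381 y [-0.022   0.0195] x [-0.0232  0.0099]
deepest [0.0073 0.064  0.0681]
24.62 [0.4861 0.124  0.3021] [ 0.695  0.719 -0.     0.   ] [-0.6 -0.1  0.2] 0.723 8.0 [ 0.09 -0.12  1.75 -0.    1.5   0.06]
```

Run:
```python
from h import *
s,im,d,P=held(); cv2.imwrite('pics/held4.png',cv2.resize(im[90:290,150:360],None,fx=2.8,fy=2.8))
```

```text
(no output)
```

View pics/held4.png

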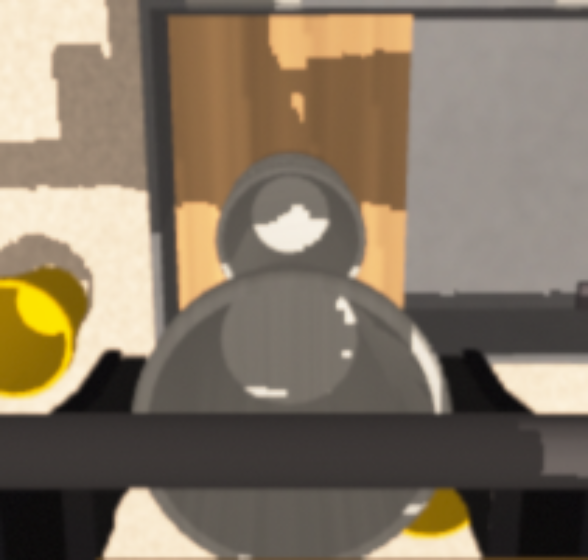

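The beaker sits upright in the hand just as the first one did, and the nested stack below it is centred. I'll lower it.

Emit:
jog_arm(
  steps=[
    [0, 0, 0, 0, 0.1, -4, 5.8],
    [0, 0, 0, 0, 0.1, -8, 5.8],
    [0, 0, 0, 0, 0.1, -11, 5.8],
    [0, 0, 0, 0, 0.1, -13, 5.8],
    [0, 0, 0, 0, 0.1, -14.2, 5.8],
    [0, 0, 0, 0, 0.1, -14.8, 5.8],
    [0, 0, 0, 0, 0.1, -15.1, 5.8],
    [0, 0, 0, 0, 0.1, -15.3, 5.8],
    [0, 0, 0, 0, 0.1, -15.3, 5.8],
    [0, 0, 0, 0, 0.1, -15.3, 5.8],
  ],
)

```text
time: 25.5
tool_pos: [0.4865, 0.1261, 0.1502]
eef_rot: [0.695, 0.719, 0.001, 0.001]
ft_force: [-0.9, -0.4, 0.3]
gripper_width: 0.722
grip_force: 8.0
```

```bash
python3 -c "
from h import *
ff()"
```

```text
[-7.0000e-02  1.0000e-01 -2.0000e-01  1.5005e+02  6.2730e+01] [0.39 0.48 0.49 0.11 0.33]
```

Emit:
jog_arm(
  steps=[
    [0, 0, 0, 0, 0, -0.1, 5.8],
    [0, 0, 0, 0, 0, -0.15, 5.8],
    [0, 0, 0, 0, 0, -0.2, 5.8],
    [0, 0, 0, 0, 0, -0.2, 5.8],
    [0, 0, 0, 0, 0, -0.2, 5.8],
  ],
)

```text
time: 26.12
tool_pos: [0.4859, 0.1261, 0.1471]
eef_rot: [0.695, 0.719, 0.0, 0.0]
ft_force: [-0.1, -0.2, 0.1]
gripper_width: 0.724
grip_force: 8.0
```

```bash
python3 -c "
from h import *
ff()"
```

```text
[4.2000e-01 1.0000e-01 6.2000e-01 1.4713e+02 6.2800e+01] [0.47 0.52 0.59 0.01 0.14]
```

Emit:
jog_arm(
  steps=[
    [0, 0, 0, 0, 0, 0, 6.6],
    [0, 0, 0, 0, 0, 0, 7.2],
    [0, 0, 0, 0, 0, 0, 7.2],
    [0, 0, 0, 0, 0, 0, 7.2],
    [0, 0, 0, 0, 0, 2, 7.2],
    [0, 0, 0, 0, 0, 5, 7.2],
    [0, 0, 0, 0, 0, 9, 7.2],
    [0, 0, 0, 0, 0, 13, 7.2],
    [0, 0, 0, 0, 0, 16, 7.2],
    [0, 0, 0, 0, 0, 18, 7.2],
    [0, 0, 0, 0, 0, 18, 7.2],
    [0, 0, 0, 0, 0, 18, 7.2],
  ],
)

```text
time: 27.32
tool_pos: [0.4863, 0.1262, 0.3283]
eef_rot: [0.695, 0.719, 0.001, 0.001]
ft_force: [-0.4, -0.7, -0.0]
gripper_width: 0.829
grip_force: 0.0
```

Run:
```python
from h import *
st(); wlip(.485,.1245,.152)
```

```text
27.32 [0.4863 0.1262 0.3283] [0.695 0.719 0.001 0.001] [-0.4 -0.7 -0. ] 0.829 0.0 [ 0.1  -0.13  1.71 -0.    1.55  0.06]
wlip encl [484.7 125.5] 31.6 rect [484.7 125.9] [61.8 62. ] 544 tcp [486.3 126.2 328.3]
```

Emit:
jog_arm(
  steps=[
    [0, 0, 0, 6.6, -51.4, 0, 8],
    [0, 0, 0, 6.6, -51.4, 0, 8],
    [0, 0, 0, 6.6, -51.4, 0, 8],
    [0, 0, 0, 6.6, -51.4, 0, 8],
    [0, 0, 0, 6.6, -51.4, 0, 8],
    [0, 0, 0, 6.6, -51.4, 0, 8],
    [0, 0, 0, 6.6, -51.4, 0, 8],
    [0, 0, 0, 6.6, -51.4, 0, 8],
    [0, 0, 0, 6.6, -51.4, 0, 8],
    [0, 0, 0, 6.6, -51.4, 0, 8],
    [0, 0, 0, 6.6, -51.4, 0, 8],
    [0, 0, 0, 6.6, -51.4, 0, 8],
    [0, 0, 0, 6.6, -51.4, 0, 8],
    [0, 0, 0, 6.6, -51.4, 0, 8],
    [0, 0, 0, 6.6, -51.4, 0, 8],
    [0, 0, 0, 6.6, -51.4, 0, 8],
  ],
)

```text
time: 28.7
tool_pos: [0.5513, -0.3867, 0.325]
eef_rot: [0.695, 0.719, 0.0, -0.002]
ft_force: [0.5, 0.6, 0.0]
gripper_width: 0.915
grip_force: 0.0
```

Run:
```python
from h import *
st(); wlip(.552,-.3885); slips()
```

```text
28.7 [ 0.5513 -0.3867  0.325 ] [ 0.695  0.719  0.    -0.002] [0.5 0.6 0. ] 0.915 0.0 [-0.73  0.3   1.27  0.    1.58 -0.76]
wlip encl [ 551.  -388.7] 31.5 rect [ 551.  -388.6] [61.7 62.3] 381 tcp [ 551.3 -386.7  325. ]
scene [ 280. -251.] 33.5 171 sat 222.0
scene [ 552. -388.] 32.6 204 sat 34.0
scene [ 571. -268.] 25.4 328 sat 49.0
scene [564. -14.] 32.4 195 sat 218.0
scene [ 727. -106.] 85.8 2218 sat 149.0
scene [ 721. -349.] 30.3 84 sat 251.0
```

Emit:
jog_arm(
  steps=[
    [0, 0, 0, 0, -0.1, -4, 8],
    [0, 0, 0, 0, -0.1, -8, 8],
    [0, 0, 0, 0, -0.1, -12, 8],
    [0, 0, 0, 0, -0.1, -16, 8],
    [0, 0, 0, 0, -0.1, -20, 8],
    [0, 0, 0, 0, -0.1, -23.5, 8],
    [0, 0, 0, 0, -0.1, -25.5, 8],
    [0, 0, 0, 0, -0.1, -26.2, 8],
    [0, 0, 0, 0, -0.1, -26.2, 8],
    [0, 0, 0, 0, -0.1, -26.2, 7],
    [0, 0, 0, 0, -0.1, -26.2, 5.8],
    [0, 0, 0, 0, -0.1, -26.2, 5.8],
    [0, 0, 0, 0, -0.1, -26.2, 5.8],
    [0, 0, 0, 0, -0.1, -26.2, 5.8],
    [0, 0, 0, 0, -0.1, -25, 5.8],
    [0, 0, 0, 0, -0.1, -21, 5.8],
    [0, 0, 0, 0, -0.1, -17, 5.8],
    [0, 0, 0, 0, -0.1, -13, 5.8],
    [0, 0, 0, 0, -0.1, -9, 5.8],
    [0, 0, 0, 0, -0.1, -5, 5.8],
  ],
  squeeze=8,
)

```text
time: 30.47
tool_pos: [0.5513, -0.3886, 0.2798]
eef_rot: [0.695, 0.719, 0.0, 0.0]
ft_force: [1.1, -1.0, -1.5]
gripper_width: 0.715
grip_force: 8.0
```

Emit:
jog_arm(
  steps=[
    [0, 0, 0, 0, 0, 4, 5.8],
    [0, 0, 0, -6.6, 51.5, 5, 5.8],
    [0, 0, 0, -6.6, 51.5, 5, 5.8],
    [0, 0, 0, -6.6, 51.5, 5, 5.8],
    [0, 0, 0, -6.6, 51.5, 5, 5.8],
    [0, 0, 0, -6.6, 51.5, 5, 5.8],
    [0, 0, 0, -6.6, 51.5, 5, 5.8],
    [0, 0, 0, -6.6, 51.5, 5, 5.8],
    [0, 0, 0, -6.6, 51.5, 5, 5.8],
    [0, 0, 0, -6.6, 51.5, 5, 5.8],
    [0, 0, 0, -6.6, 51.5, 5, 5.8],
    [0, 0, 0, -6.6, 51.5, 5, 5.8],
    [0, 0, 0, -6.6, 51.5, 5, 5.8],
    [0, 0, 0, -6.6, 51.5, 5, 5.8],
    [0, 0, 0, -6.6, 51.5, 5, 5.8],
    [0, 0, 0, -6.6, 51.5, 5, 5.8],
    [0, 0, 0, -6.6, 51.5, 5, 5.8],
  ],
)

```text
time: 31.88
tool_pos: [0.4857, 0.1255, 0.3274]
eef_rot: [0.695, 0.719, -0.0, 0.0]
ft_force: [-0.2, -0.6, -0.3]
gripper_width: 0.715
grip_force: 8.0
```

Run:
```python
from h import *
st(); hchk(); st(); slips()
```

```text
31.88 [0.4857 0.1255 0.3274] [ 0.695  0.719 -0.     0.   ] [-0.2 -0.6 -0.3] 0.715 8.0 [ 0.1  -0.12  1.72 -0.    1.55  0.06]
held 0.025 270 y [-0.026   0.0238] x [-0.0104  0.0189]
held 0.04 300 y [-0.024   0.0215] x [-0.017   0.0145]
held 0.055 436 y [-0.0225  0.0194] x [-0.0223  0.0119]
deepest [0.0075 0.0638 0.0689]
31.93 [0.4858 0.1251 0.3272] [ 0.695  0.719 -0.     0.   ] [0.2 0.1 0.1] 0.718 8.0 [ 0.1  -0.12  1.72 -0.    1.55  0.06]
scene [ 279. -252.] 33.1 169 sat 220.5
scene [ 571. -269.] 25.2 332 sat 49.0
scene [563. -15.] 32.2 190 sat 215.0
scene [ 726. -106.] 85.9 2219 sat 149.0
scene [ 722. -349.] 29.5 86 sat 251.0
```

Emit:
jog_arm(
  steps=[
    [0, 0, 0, 0, 0, -4, 5.8],
    [0, 0, 0, 0, 0, -8, 5.8],
    [0, 0, 0, 0, 0, -11, 5.8],
    [0, 0, 0, 0, 0, -13, 5.8],
    [0, 0, 0, 0, 0, -14.2, 5.8],
    [0, 0, 0, 0, 0, -14.8, 5.8],
    [0, 0, 0, 0, 0, -15.1, 5.8],
    [0, 0, 0, 0, 0, -15.2, 5.8],
    [0, 0, 0, 0, 0, -15.2, 5.8],
    [0, 0, 0, 0, 0, -15.2, 5.8],
  ],
)

```text
time: 32.82
tool_pos: [0.4865, 0.1261, 0.1764]
eef_rot: [0.695, 0.719, 0.001, 0.001]
ft_force: [-0.8, 0.5, -1.0]
gripper_width: 0.715
grip_force: 8.0
```

```bash
python3 -c "
from h import *
ff()"
```

```text
[-1.100e-01  1.000e-02  1.200e-01  1.761e+02  6.235e+01] [0.51 0.28 0.38 0.14 0.14]
```

Emit:
jog_arm(
  steps=[
    [0, 0, 0, 0, 0, -0.1, 5.8],
    [0, 0, 0, 0, 0, -0.2, 5.8],
    [0, 0, 0, 0, 0, -0.25, 5.8],
    [0, 0, 0, 0, 0, -0.25, 5.8],
    [0, 0, 0, 0, 0, -0.25, 5.8],
  ],
)

```text
time: 33.43
tool_pos: [0.4858, 0.1261, 0.1726]
eef_rot: [0.695, 0.719, 0.0, 0.0]
ft_force: [0.2, -0.2, 0.2]
gripper_width: 0.717
grip_force: 8.0
```

```bash
python3 -c "
from h import *
ff(6)"
```

```text
[5.6000e-01 6.0000e-02 3.1000e-01 1.7256e+02 6.2240e+01] [0.49 0.51 0.34 0.02 0.18]
```

Emit:
jog_arm(
  steps=[
    [0, 0, 0, 0, 0, 0, 6.6],
    [0, 0, 0, 0, 0, 0, 7.2],
    [0, 0, 0, 0, 0, 0, 7.2],
    [0, 0, 0, 0, 0, 0, 7.2],
    [0, 0, 0, 0, 0, 2, 7.2],
    [0, 0, 0, 0, 0, 5, 7.2],
    [0, 0, 0, 0, 0, 9, 7.2],
    [0, 0, 0, 0, 0, 13, 7.2],
    [0, 0, 0, 0, 0, 16, 7.2],
    [0, 0, 0, 0, 0, 16, 7.2],
    [0, 0, 0, 0, 0, 16, 7.2],
    [0, 0, 0, 0, 0, 16, 7.2],
  ],
)

```text
time: 34.73
tool_pos: [0.4853, 0.1261, 0.3316]
eef_rot: [0.695, 0.719, -0.0, -0.0]
ft_force: [-0.5, -1.4, 0.4]
gripper_width: 0.826
grip_force: 0.0
```

Run:
```python
from h import *
st(); wlip(.485,.1245,.177)
s,im,d=grab('scene'); C=cloud('scene',s,d); m=(np.hypot(C[...,0]-.486,C[...,1]-.125)<.045)&(C[...,2]<.2); print('top',np.percentile(C[m][:,2],[90,98,100]))
```

```text
34.73 [0.4853 0.1261 0.3316] [ 0.695  0.719 -0.    -0.   ] [-0.5 -1.4  0.4] 0.826 0.0 [ 0.1  -0.13  1.71  0.    1.56  0.06]
wlip encl [484.3 125.3] 31.6 rect [484.3 125.6] [62.7 62. ] 575 tcp [485.3 126.1 331.6]
top [0.17011679 0.1751681  0.1774299 ]
```

Emit:
jog_arm(
  steps=[
    [0, 0, -90, 8.5, -39.4, 0, 7.5],
    [0, 0, -90, 8.5, -39.4, 0, 7.5],
    [0, 0, -90, 8.5, -39.4, 0, 7.5],
    [0, 0, -90, 8.5, -39.4, 0, 7.5],
    [0, 0, -90, 8.5, -39.4, 0, 7.5],
    [0, 0, -90, 8.5, -39.4, 0, 7.5],
    [0, 0, -90, 8.5, -39.4, 0, 7.5],
    [0, 0, -90, 8.5, -39.4, 0, 7.5],
    [0, 0, -90, 8.5, -39.4, 0, 7.5],
    [0, 0, -90, 8.5, -39.4, 0, 7.5],
    [0, 0, -90, 8.5, -39.4, 0, 7.5],
    [0, 0, -90, 8.5, -39.4, 0, 7.5],
    [0, 0, -90, 8.5, -39.4, 0, 7.5],
    [0, 0, -90, 8.5, -39.4, 0, 7.5],
    [0, 0, -90, 8.5, -39.4, 0, 7.5],
    [0, 0, -90, 8.5, -39.4, 0, 7.5],
  ],
)

```text
time: 36.17
tool_pos: [0.5704, -0.2676, 0.3314]
eef_rot: [1.0, 0.019, -0.001, -0.001]
ft_force: [-0.1, -0.1, -0.0]
gripper_width: 0.865
grip_force: 0.0
```

Run:
```python
from h import *
st(); wlip(.571,-.268,.07); slips()
s,im,d=grab('scene'); cv2.imwrite('pics/scene5.png',cv2.resize(im[100:300,300:512],None,fx=2.8,fy=2.8))
```

```text
36.17 [ 0.5704 -0.2676  0.3314] [ 1.     0.019 -0.001 -0.001] [-0.1 -0.1 -0. ] 0.865 0.0 [-0.56  0.19  1.38  0.    1.57  0.97]
wlip encl [ 571.2 -269.4] 24.2 rect [ 571.4 -269.6] [47.3 46.6] 859 tcp [ 570.4 -267.6  331.4]
scene [ 571. -269.] 24.6 331 sat 49.0
scene [564. -15.] 32.3 204 sat 220.0
scene [ 726. -106.] 86.0 2218 sat 147.0
scene [ 722. -350.] 30.0 82 sat 251.0
```

View pics/scene5.png

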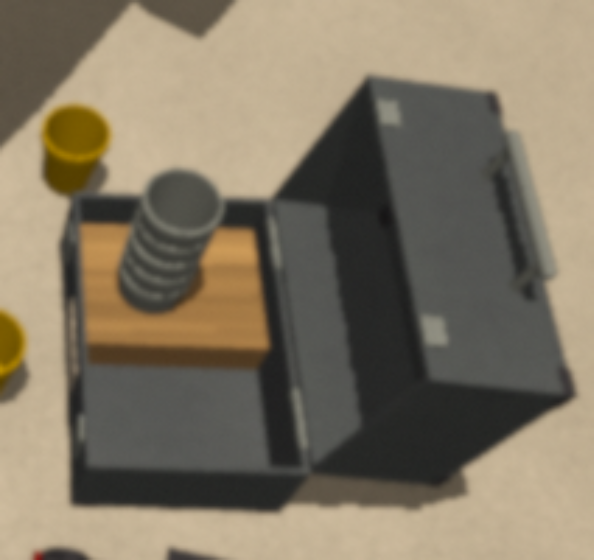

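All five beakers are nested upright, with the top lip at 0.177. The canister is next.

Emit:
jog_arm(
  steps=[
    [0, 0, 0, 0.1, -0.1, -4, 7.5],
    [0, 0, 0, 0.1, -0.1, -8, 7.5],
    [0, 0, 0, 0.1, -0.1, -12, 7.5],
    [0, 0, 0, 0.1, -0.1, -16, 7.5],
    [0, 0, 0, 0.1, -0.1, -20, 7.5],
    [0, 0, 0, 0.1, -0.1, -24, 7.5],
    [0, 0, 0, 0.1, -0.1, -27, 7.5],
    [0, 0, 0, 0.1, -0.1, -28.7, 7.5],
    [0, 0, 0, 0.1, -0.1, -28.7, 7],
    [0, 0, 0, 0.1, -0.1, -28.7, 5.5],
    [0, 0, 0, 0.1, -0.1, -28.7, 4.4],
    [0, 0, 0, 0.1, -0.1, -28.7, 4.4],
    [0, 0, 0, 0.1, -0.1, -28.7, 4.4],
    [0, 0, 0, 0.1, -0.1, -28.7, 4.4],
    [0, 0, 0, 0.1, -0.1, -28.7, 4.4],
    [0, 0, 0, 0.1, -0.1, -28.7, 4.4],
    [0, 0, 0, 0.1, -0.1, -26.5, 4.4],
    [0, 0, 0, 0.1, -0.1, -22.5, 4.4],
    [0, 0, 0, 0.1, -0.1, -18.5, 4.4],
    [0, 0, 0, 0.1, -0.1, -14.5, 4.4],
  ],
  squeeze=15,
)

```text
time: 37.98
tool_pos: [0.5709, -0.2685, 0.1884]
eef_rot: [1.0, 0.017, -0.001, -0.0]
ft_force: [0.7, -0.1, -2.1]
gripper_width: 0.547
grip_force: 15.0
```

Emit:
jog_arm(
  steps=[
    [0, 0, 0, 0, 0, 1.5, 4.4],
    [0, 0, 0, 4, 38.9, 1.5, 4.4],
    [0, 0, 0, 4, 38.9, 1.5, 4.4],
    [0, 0, 0, 4, 38.9, 1.5, 4.4],
    [0, 0, 0, 4, 38.9, 1.5, 4.4],
    [0, 0, 0, 4, 38.9, 1.5, 4.4],
    [0, 0, 0, 4, 38.9, 1.5, 4.4],
    [0, 0, 0, 4, 38.9, 1.5, 4.4],
    [0, 0, 0, 4, 38.9, 1.5, 4.4],
    [0, 0, 0, 4, 38.9, 1.5, 4.4],
    [0, 0, 0, 4, 38.9, 1.5, 4.4],
    [0, 0, 0, 4, 38.9, 1.5, 4.4],
    [0, 0, 0, 4, 38.9, 1.5, 4.4],
  ],
)

```text
time: 39.07
tool_pos: [0.6113, 0.1211, 0.2023]
eef_rot: [1.0, 0.019, -0.0, 0.0]
ft_force: [-0.9, -0.5, -1.6]
gripper_width: 0.544
grip_force: 15.0
```

Run:
```python
from h import *
st(); s,im,d=grab('side'); cv2.imwrite('pics/side6.png',im[60:330,150:512]); st()
```

```text
39.07 [0.6113 0.1211 0.2023] [ 1.     0.019 -0.     0.   ] [-0.9 -0.5 -1.6] 0.544 15.0 [ 0.07  0.24  1.57 -0.    1.33  1.6 ]
39.12 [0.6114 0.1199 0.2023] [ 1.     0.018 -0.     0.   ] [ 0.5  0.7 -1.8] 0.546 15.0 [ 0.07  0.24  1.57 -0.    1.33  1.6 ]
```

View pics/side6.png

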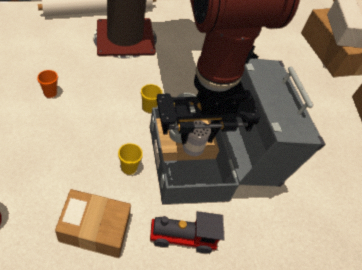

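The canister is over the bare half of the case and the gripper is clear of the lid and the stack. I'll lower it.

Emit:
jog_arm(
  steps=[
    [0, 0, 0, 0, 0, -4, 4.4],
    [0, 0, 0, 0, 0, -8, 4.4],
    [0, 0, 0, 0, 0, -11, 4.4],
    [0, 0, 0, 0, 0, -13, 4.4],
    [0, 0, 0, 0, 0, -14, 4.4],
    [0, 0, 0, 0, 0, -14.6, 4.4],
    [0, 0, 0, 0, 0, -14.8, 4.4],
    [0, 0, 0, 0, 0, -14.9, 4.4],
    [0, 0, 0, 0, 0, -14.9, 4.4],
    [0, 0, 0, 0, 0, -14.9, 4.4],
  ],
)

```text
time: 39.95
tool_pos: [0.613, 0.1201, 0.0554]
eef_rot: [1.0, 0.017, 0.001, -0.0]
ft_force: [0.4, -0.3, -1.9]
gripper_width: 0.549
grip_force: 15.0
```

```bash
python3 -c "
from h import *
ff(3)"
```

```text
[ 0.12  0.09 -1.47 54.94 47.55] [0.4  0.15 0.03 0.22 0.18]
```

Emit:
jog_arm(
  steps=[
    [0, 0, 0, 0, 0, -0.1, 4.4],
    [0, 0, 0, 0, 0, -0.2, 4.4],
    [0, 0, 0, 0, 0, -0.3, 4.4],
    [0, 0, 0, 0, 0, -0.3, 4.4],
    [0, 0, 0, 0, 0, -0.3, 4.4],
  ],
)

```text
time: 40.52
tool_pos: [0.6123, 0.1203, 0.0526]
eef_rot: [1.0, 0.018, 0.0, 0.0]
ft_force: [-5.2, -1.0, 10.1]
gripper_width: 0.55
grip_force: 15.0
```

```bash
python3 -c "
from h import *
ff(3)"
```

```text
[-5.05 -0.31 10.33 52.59 47.56] [0.28 0.15 0.38 0.01 0.17]
```

Emit:
jog_arm(
  steps=[
    [0, 0, 0, 0, 0, 0.1, 5],
    [0, 0, 0, 0, 0, 0.1, 5.5],
    [0, 0, 0, 0, 0, 0.1, 5.9],
    [0, 0, 0, 0, 0, 0.1, 5.9],
    [0, 0, 0, 0, 0, 0.1, 5.9],
    [0, 0, 0, 0, 0, 2, 5.9],
    [0, 0, 0, 0, 0, 6, 5.9],
    [0, 0, 0, 0, 0, 10, 5.9],
    [0, 0, 0, 0, 0, 14, 5.9],
    [0, 0, 0, 0, 0, 18, 5.9],
    [0, 0, 0, 0, 0, 22, 5.9],
    [0, 0, 0, 0, 0, 26, 5.9],
    [0, 0, 0, 0, 0, 30, 5.9],
    [0, 0, 0, 0, 0, 35, 5.9],
    [0, 0, 0, 0, 0, 35, 5.9],
    [0, 0, 0, 0, 0, 35, 5.9],
  ],
)

```text
time: 42.0
tool_pos: [0.6132, 0.1202, 0.406]
eef_rot: [1.0, 0.017, 0.005, -0.0]
ft_force: [0.3, -0.5, 1.0]
gripper_width: 0.675
grip_force: 0.0
```

Emit:
jog_arm(
  steps=[
    [0, 0, 0, -7.5, 21.6, 0, 5.9],
    [0, 0, 0, -7.5, 21.6, 0, 5.9],
    [0, 0, 0, -7.5, 21.6, 0, 5.9],
    [0, 0, 0, -7.5, 21.6, 0, 5.9],
    [0, 0, 0, -7.5, 21.6, 0, 5.9],
    [0, 0, 0, -7.5, 21.6, 0, 5.9],
    [0, 0, 0, -7.5, 21.6, 0, 5.9],
    [0, 0, 0, -7.5, 21.6, 0, 5.9],
  ],
)

```text
time: 42.67
tool_pos: [0.5357, 0.3369, 0.3979]
eef_rot: [1.0, 0.019, -0.002, 0.001]
ft_force: [0.4, 0.0, -0.4]
gripper_width: 0.676
grip_force: 0.0
```

Run:
```python
from h import *
st(); s,im,d=grab('wrist'); cv2.imwrite('pics/whandle.png',im); C=cloud('wrist',s,d)
m=(C[...,2]>.262)&(C[...,2]<.31)&(C[...,1]>.29)&(C[...,1]<.4)&(C[...,0]>.42)&(C[...,0]<.66)
Q=C[m]; print(len(Q)); 
for x in np.arange(.47,.61,.02):
    q=Q[abs(Q[:,0]-x)<.01]
    if len(q): print(round(x,2),len(q),q[:,1].min().round(4),q[:,1].max().round(4),'ztop',np.percentile(q[:,2],[5,50,95]).round(4))
print(Q.min(0),Q.max(0))
s,im,d=grab('scene'); cv2.imwrite('pics/scene7.png',cv2.resize(im[100:300,290:512],None,fx=2.8,fy=2.8)); C=cloud('scene',s,d)
m=(np.hypot(C[...,0]-.612,C[...,1]-.12)<.03)&(C[...,2]>.06)&(C[...,2]<.1);Q=C[m];print('can',len(Q),cv2.minEnclosingCircle((Q[Q[:,2]>.07][:,:2]*1000).astype(np.float32)) if len(Q) else 0)
```

```text
42.67 [0.5357 0.3369 0.3979] [ 1.     0.019 -0.002  0.001] [ 0.4  0.  -0.4] 0.676 0.0 [ 0.44  0.19  1.26 -0.    1.69  1.97]
1277
0.49 148 0.3298 0.3404 ztop [0.277  0.28   0.2814]
0.51 213 0.3304 0.3411 ztop [0.2772 0.2799 0.2817]
0.53 217 0.3313 0.3418 ztop [0.2778 0.2799 0.2815]
0.55 223 0.3321 0.3425 ztop [0.2776 0.2799 0.2814]
0.57 251 0.3323 0.3431 ztop [0.2764 0.2799 0.2814]
0.59 225 0.3329 0.3437 ztop [0.2762 0.2797 0.2814]
[0.48424015 0.32976363 0.27497149] [0.59766327 0.34366371 0.28267312]
can 389 ((609.8047485351562, 119.80451202392578), 24.530189514160156)
```

View pics/whandle.png

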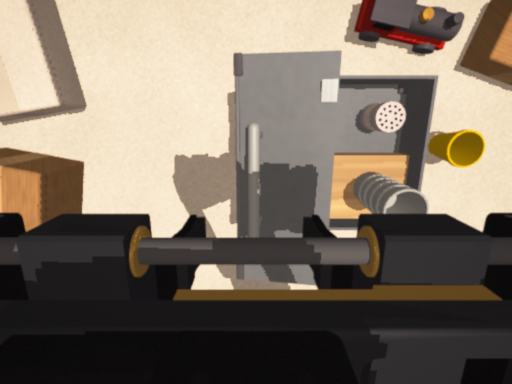

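The wrist view shows the bar running vertically at u≈253, v 125–225, with the canister and stack standing in the case. The bar centre is at (0.541, 0.337, 0.276) and the lid is at about 98.6°. I'll grasp the bar and work out the arc.

Emit:
jog_arm(
  steps=[
    [0, 0, 0, 0.4, 0, -4, 5],
    [0, 0, 0, 0.4, 0, -8, 5],
    [0, 0, 0, 0.4, 0, -11, 5],
    [0, 0, 0, 0.4, 0, -13, 5],
    [0, 0, 0, 0.4, 0, -13.1, 5],
    [0, 0, 0, 0.4, 0, -13.1, 4],
    [0, 0, 0, 0.4, 0, -13.1, 3],
    [0, 0, 0, 0.4, 0, -13.1, 2],
    [0, 0, 0, 0.4, 0, -13.1, 1],
    [0, 0, 0, 0.4, 0, -13.1, 0.8],
    [0, 0, 0, 0.4, 0, -13.1, 0.8],
    [0, 0, 0, 0.4, 0, -13.1, 0.8],
    [0, 0, 0, 0.4, 0, -13.1, 0.8],
    [0, 0, 0, 0.4, 0, -13.1, 0.8],
    [0, 0, 0, 0.4, 0, -13.1, 0.8],
  ],
  squeeze=15,
)

```text
time: 44.02
tool_pos: [0.5409, 0.337, 0.2703]
eef_rot: [1.0, 0.018, 0.001, -0.001]
ft_force: [-0.2, 5.2, 2.3]
gripper_width: 0.121
grip_force: 15.0
```

Run:
```python
from h import *
st(); ff(2)
ph=np.radians(119.4-np.linspace(0,98.6,41)); r=.2193
dy=-(r*np.cos(ph)-r*np.cos(ph[0])); dz=r*np.sin(ph)-r*np.sin(ph[0])
for i in range(1,41): print([round(-.037*dy[i]*100,1),round(dy[i]*100,1),round(dz[i]*100,1)],end=' ')
```

```text
44.02 [0.5409 0.337  0.2703] [ 1.     0.018  0.001 -0.001] [-0.2  5.2  2.3] 0.121 15.0 [0.43 0.23 1.45 0.   1.46 1.97]
[1.0000e-02 5.2700e+00 3.5800e+00 2.7024e+02 1.0500e+01] [0.05 0.49 0.09 0.   0.11]
[np.float64(0.0), np.float64(-0.8), np.float64(0.4)] [np.float64(0.1), np.float64(-1.7), np.float64(0.9)] [np.float64(0.1), np.float64(-2.5), np.float64(1.2)] [np.float64(0.1), np.float64(-3.4), np.float64(1.6)] [np.float64(0.2), np.float64(-4.3), np.float64(1.9)] [np.float64(0.2), np.float64(-5.2), np.float64(2.1)] [np.float64(0.2), np.float64(-6.2), np.float64(2.3)] [np.float64(0.3), np.float64(-7.1), np.float64(2.5)] [np.float64(0.3), np.float64(-8.0), np.float64(2.7)] [np.float64(0.3), np.float64(-8.9), np.float64(2.7)] [np.float64(0.4), np.float64(-9.9), np.float64(2.8)] [np.float64(0.4), np.float64(-10.8), np.float64(2.8)] [np.float64(0.4), np.float64(-11.8), np.float64(2.8)] [np.float64(0.5), np.float64(-12.7), np.float64(2.7)] [np.float64(0.5), np.float64(-13.7), np.float64(2.6)] [np.float64(0.5), np.float64(-14.6), np.float64(2.5)] [np.float64(0.6), np.float64(-15.5), np.floa
[... 570 characters left out ...]
, np.float64(-24.8), np.float64(-2.2)] [np.float64(0.9), np.float64(-25.5), np.float64(-2.8)] [np.float64(1.0), np.float64(-26.2), np.float64(-3.5)] [np.float64(1.0), np.float64(-26.8), np.float64(-4.2)] [np.float64(1.0), np.float64(-27.4), np.float64(-4.9)] [np.float64(1.0), np.float64(-28.0), np.float64(-5.6)] [np.float64(1.1), np.float64(-28.6), np.float64(-6.3)] [np.float64(1.1), np.float64(-29.1), np.float64(-7.1)] [np.float64(1.1), np.float64(-29.6), np.float64(-7.9)] [np.float64(1.1), np.float64(-30.1), np.float64(-8.7)] [np.float64(1.1), np.float64(-30.5), np.float64(-9.6)] [np.float64(1.1), np.float64(-30.9), np.float64(-10.4)] [np.float64(1.2), np.float64(-31.3), np.float64(-11.3)]
```

Emit:
jog_arm(
  steps=[
    [0, 0, 0, 0, -0.4, 0.2, 0.8],
    [0, 0, 0, 0, -0.8, 0.4, 0.8],
    [0, 0, 0, 0.1, -1.7, 0.9, 0.8],
    [0, 0, 0, 0.1, -2.5, 1.2, 0.8],
    [0, 0, 0, 0.1, -3.4, 1.6, 0.8],
    [0, 0, 0, 0.2, -4.3, 1.9, 0.8],
  ],
)

```text
time: 44.62
tool_pos: [0.5424, 0.2938, 0.2896]
eef_rot: [1.0, 0.018, 0.0, -0.001]
ft_force: [-3.3, 5.3, 4.4]
gripper_width: 0.118
grip_force: 15.0
```

```bash
python3 -c "
from h import *
st();ff(2);st()"
```

```text
44.62 [0.5424 0.2938 0.2896] [ 1.     0.018  0.    -0.001] [-3.3  5.3  4.4] 0.118 15.0 [0.37 0.17 1.48 0.   1.49 1.9 ]
[ -4.43   1.19   6.71 290.06  10.45] [0.05 0.16 1.65 0.08 0.27]
44.72 [0.5425 0.2924 0.29  ] [ 1.     0.017  0.    -0.   ] [-4.4  1.4  8.4] 0.123 15.0 [0.37 0.17 1.48 0.   1.49 1.9 ]
```

Emit:
jog_arm(
  steps=[
    [0, 0, 0, 0, -0.9, 0.2, 0.8],
    [0, 0, 0, 0, -1.9, 0.4, 0.8],
    [0, 0, 0, 0, -2.8, 0.6, 0.8],
    [0, 0, 0, 0, -3.7, 0.7, 0.8],
    [0, 0, 0, 0.1, -4.6, 0.8, 0.8],
    [0, 0, 0, 0.1, -5.6, 0.8, 0.8],
    [0, 0, 0, 0.1, -6.5, 0.8, 0.8],
    [0, 0, 0, 0.1, -7.5, 0.8, 0.8],
    [0, 0, 0, 0.2, -8.4, 0.8, 0.8],
    [0, 0, 0, 0.2, -9.4, 0.7, 0.8],
    [0, 0, 0, 0.2, -10.3, 0.5, 0.8],
    [0, 0, 0, 0.3, -11.2, 0.4, 0.8],
    [0, 0, 0, 0.3, -12.1, 0.2, 0.8],
    [0, 0, 0, 0.3, -13.0, -0.1, 0.8],
    [0, 0, 0, 0.4, -13.9, -0.4, 0.8],
    [0, 0, 0, 0.4, -14.8, -0.7, 0.8],
    [0, 0, 0, 0.4, -15.7, -1.1, 0.8],
    [0, 0, 0, 0.5, -16.5, -1.5, 0.8],
    [0, 0, 0, 0.5, -17.4, -2.0, 0.8],
    [0, 0, 0, 0.5, -18.2, -2.5, 0.8],
  ],
)

```text
time: 46.38
tool_pos: [0.548, 0.1104, 0.2625]
eef_rot: [1.0, 0.017, 0.0, -0.0]
ft_force: [7.2, 3.1, -0.6]
gripper_width: 0.115
grip_force: 14.9
```

Run:
```python
from h import *
st(); s,im,d=grab('scene'); cv2.imwrite('pics/scene8.png',cv2.resize(im[100:300,290:512],None,fx=2.6,fy=2.6)); ff(2)
```

```text
46.38 [0.548  0.1104 0.2625] [ 1.     0.017  0.    -0.   ] [ 7.2  3.1 -0.6] 0.115 14.9 [0.06 0.05 1.67 0.   1.43 1.59]
[ 7.1300e+00 -6.0000e-02 -3.2900e+00  2.6186e+02  1.0060e+01] [0.37 0.02 0.01 0.1  0.17]
```

View pics/scene8.png

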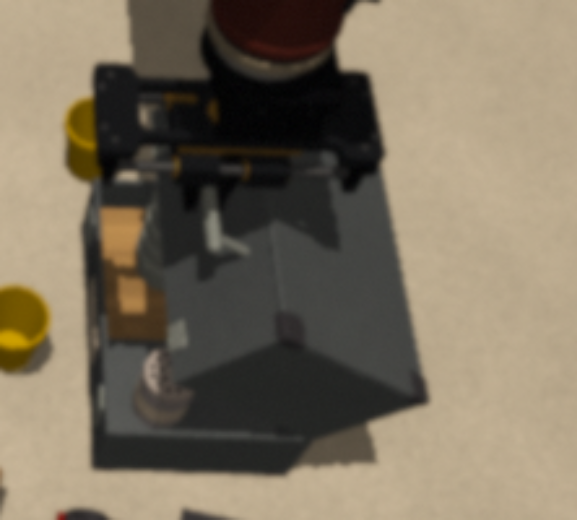

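The lid is about a third of the way from shut and the canister and stack are undisturbed, so I'll carry on along the arc.

Emit:
jog_arm(
  steps=[
    [0, 0, 0, 0, -0.7, -0.5, 0.8],
    [0, 0, 0, 0, -1.5, -1.0, 0.8],
    [0, 0, 0, 0.1, -2.3, -1.6, 0.8],
    [0, 0, 0, 0.1, -3.0, -2.2, 0.8],
    [0, 0, 0, 0.1, -3.7, -2.9, 0.8],
    [0, 0, 0, 0.2, -4.3, -3.6, 0.8],
    [0, 0, 0, 0.2, -4.9, -4.3, 0.8],
    [0, 0, 0, 0.2, -5.5, -5.0, 0.8],
    [0, 0, 0, 0.2, -6.1, -5.7, 0.8],
    [0, 0, 0, 0.3, -6.6, -6.5, 0.8],
    [0, 0, 0, 0.3, -7.1, -7.3, 0.8],
    [0, 0, 0, 0.3, -7.6, -8.1, 0.8],
    [0, 0, 0, 0.3, -8.0, -9.0, 0.8],
    [0, 0, 0, 0.3, -8.2, -9.4, 0.8],
  ],
)

```text
time: 47.7
tool_pos: [0.5503, 0.0285, 0.1679]
eef_rot: [1.0, 0.017, -0.001, 0.0]
ft_force: [0.6, 3.2, -0.1]
gripper_width: 0.111
grip_force: 14.9
```

Run:
```python
from h import *
st(); ff(2)
s,im,d=grab('scene'); C=cloud('scene',s,d); m=(C[...,0]>.58)&(C[...,0]<.66)&(C[...,1]>.07)&(C[...,1]<.23)&(C[...,2]>.15)&(C[...,2]<.24)
Q=C[m]; A=np.c_[Q[:,:2],np.ones(len(Q))]; print(len(Q),np.linalg.lstsq(A,Q[:,2],rcond=None)[0])
```

```text
47.7 [0.5503 0.0285 0.1679] [ 1.     0.017 -0.001  0.   ] [ 0.6  3.2 -0.1] 0.111 14.9 [-0.09  0.11  1.79 -0.    1.25  1.45]
[  2.9    1.47  -3.65 167.83   9.84] [0.69 0.   0.3  0.29 0.22]
2863 [-0.0255697  -0.08098171  0.22343413]
```

Emit:
jog_arm(
  steps=[
    [0, 0, 0, 0, -0.2, -0.4, 0.8],
    [0, 0, 0, 0, -0.3, -0.7, 0.8],
    [0, 0, 0, 0, -0.4, -1.0, 0.8],
    [0, 0, 0, 0, -0.5, -1.2, 0.8],
    [0, 0, 0, 0, -0.5, -1.4, 0.8],
    [0, 0, 0, 0, -0.5, -1.4, 0.8],
    [0, 0, 0, 0, -0.5, -1.4, 0.8],
  ],
)

```text
time: 48.43
tool_pos: [0.5505, 0.0233, 0.1552]
eef_rot: [1.0, 0.017, -0.0, 0.001]
ft_force: [-0.7, -1.7, -2.7]
gripper_width: 0.109
grip_force: 15.0
```

```bash
cat >> h.py <<'E'
def lidtilt():
    s,im,d=grab('scene'); C=cloud('scene',s,d); m=(C[...,0]>.58)&(C[...,0]<.66)&(C[...,1]>.07)&(C[...,1]<.21)&(C[...,2]>.15)&(C[...,2]<.24)
    Q=C[m]; c=np.linalg.lstsq(np.c_[Q[:,:2]-[.62,.14],np.ones(len(Q))],Q[:,2],rcond=None)[0]; print('lid',len(Q),c.round(4),'deg',np.degrees(-c[1]).round(2))
E
python3 - <<'E'
from h import *
st(); ff(2); lidtilt()
E
```

```text
48.43 [0.5505 0.0233 0.1552] [ 1.     0.017 -0.     0.001] [-0.7 -1.7 -2.7] 0.109 15.0 [-0.1   0.12  1.8  -0.    1.22  1.44]
[ -1.07  -1.99  -1.67 155.28   9.58] [0.41 0.45 0.53 0.01 0.2 ]
lid 2551 [-0.0517 -0.0291  0.1907] deg 1.67
```

Emit:
jog_arm(
  steps=[
    [0, 0, 0, 0, 0, -0.2, 0.8],
    [0, 0, 0, 0, 0, -0.3, 0.8],
    [0, 0, 0, 0, 0, -0.4, 0.8],
    [0, 0, 0, 0, 0, -0.4, 0.8],
  ],
)

```text
time: 48.92
tool_pos: [0.5507, 0.0225, 0.1528]
eef_rot: [1.0, 0.017, -0.0, 0.001]
ft_force: [-6.2, -6.4, 6.1]
gripper_width: 0.116
grip_force: 14.5
```

Run:
```python
from h import *
st(); ff(2); lidtilt()
s,im,d=grab('scene'); C=cloud('scene',s,d); m=(C[...,0]>.45)&(C[...,0]<.65)&(C[...,1]>.34)&(C[...,1]<.42)&(C[...,2]<.02); Q=C[m]
print('table',len(Q),np.linalg.lstsq(np.c_[Q[:,:2]-[.55,.38],np.ones(len(Q))],Q[:,2],rcond=None)[0].round(4))
m=(abs(C[...,0]-.55)<.12)&(C[...,1]<.06)&(C[...,1]>.0)&(C[...,2]>.13)&(C[...,2]<.2)
cv2.imwrite('pics/scene9.png',cv2.resize(im[100:300,290:480],None,fx=2.8,fy=2.8))
```

```text
48.92 [0.5507 0.0225 0.1528] [ 1.     0.017 -0.     0.001] [-6.2 -6.4  6.1] 0.116 14.5 [-0.1   0.12  1.8  -0.    1.22  1.44]
[ -5.77  -6.71   5.68 152.75   9.6 ] [0.15 0.01 0.49 0.01 0.  ]
lid 2591 [-0.0621 -0.0222  0.1898] deg 1.27
table 2493 [-0.001  -0.001  -0.0006]
```

View pics/scene9.png

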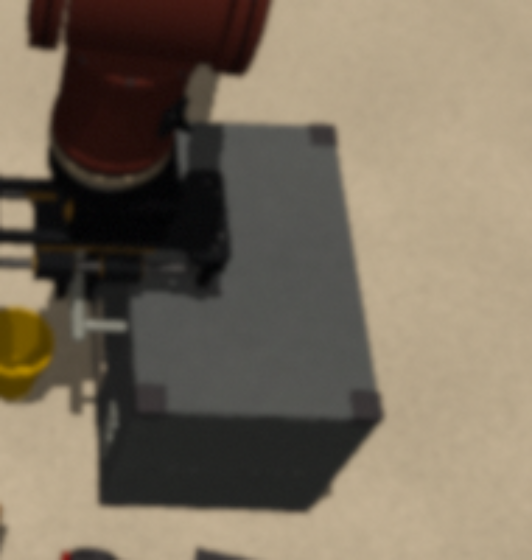

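Emit:
jog_arm(
  steps=[
    [0, 0, 0, 0, 0, 0.2, 2],
    [0, 0, 0, 0, 0, 0.2, 2.8],
    [0, 0, 0, 0, 0, 0.2, 2.8],
    [0, 0, 0, 0, 0, 0.2, 2.8],
    [0, 0, 0, 0, 0, 3, 2.8],
    [0, 0, 0, 0, 0, 6, 2.8],
    [0, 0, 0, 0, 0, 10, 1.5],
    [0, 0, 0, 0, 6, 10, 0.5],
    [0, 0, 0, 0, 6, 10, 0.5],
    [0, 0, 0, 0, 6, 10, 0.5],
    [0, 0, 0, 0, 6, 10, 0.5],
    [0, 0, 0, 0, 6, 10, 0.5],
    [0, 0, 0, 0, 6, 10, 0.5],
  ],
)

```text
time: 50.2
tool_pos: [0.5505, 0.0834, 0.251]
eef_rot: [1.0, 0.017, -0.0, 0.0]
ft_force: [0.4, -0.5, 0.5]
gripper_width: 0.064
grip_force: 0.0
```

Run:
```python
from h import *
st(); ff(2)
s,im,d=grab('scene'); C=cloud('scene',s,d); m=(C[...,0]>.58)&(C[...,0]<.652)&(C[...,1]>.075)&(C[...,1]<.21)&(abs(C[...,2]-.19)<.012)
Q=C[m]; c=np.linalg.lstsq(np.c_[Q[:,:2]-[.62,.14],np.ones(len(Q))],Q[:,2],rcond=None)[0]; print(len(Q),c.round(4))
for y in (.08,.11,.14,.17,.2): print(y,np.median(C[m&(abs(C[...,1]-y)<.008)][:,2]).round(4))
```

```text
50.2 [0.5505 0.0834 0.251 ] [ 1.     0.017 -0.     0.   ] [ 0.4 -0.5  0.5] 0.064 0.0 [ 0.01  0.05  1.69 -0.    1.4   1.55]
[ 2.6000e-01 -3.2000e-01 -1.1000e-01  2.5107e+02  5.3300e+00] [0.3  0.51 0.46 0.04 0.04]
2170 [ 0.0007 -0.0004  0.1889]
0.08 0.189
0.11 0.189
0.14 0.1889
0.17 0.1891
0.2 0.189
```

The lid is flat at 0.189 with no tilt, so it is fully shut. I'll retract and hand in.

Emit:
jog_arm(
  steps=[
    [0, 0, 0, 0, 0, 4, 2],
    [0, 0, 0, 0, 0, 8, 2],
    [0, 0, 0, 0, 0, 12, 2],
    [0, 0, 0, 0, 0, 12, 2],
    [0, 0, 0, 0, 0, 12, 2],
  ],
)

```text
time: 50.77
tool_pos: [0.5521, 0.0836, 0.3752]
eef_rot: [1.0, 0.017, 0.003, 0.0]
ft_force: [-0.0, -0.1, -1.1]
gripper_width: 0.221
grip_force: 0.0
```

Run:
```python
from h import *
st(); slips(); print(arm.hand_in())
```

```text
50.77 [0.5521 0.0836 0.3752] [1.    0.017 0.003 0.   ] [-0.  -0.1 -1.1] 0.221 0.0 [ 0.01  0.    1.51 -0.    1.63  1.55]
scene [ 280. -251.] 33.4 172 sat 218.5
scene [563. -15.] 32.0 188 sat 218.5
scene [ 727. -106.] 85.9 2231 sat 148.0
scene [ 721. -349.] 29.5 84 sat 251.0
the job is handed in; nothing more can be done
None
```

Job handed in at about 51 s: all five grey beakers are nested loosely in the recess, the canister stands upright beside the block, the lid is fully shut, and I left the parcel, toy tin and locomotive alone.

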